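Burnish the wave edge of a rack rail as its carriage runs down

ROBOT

A 6-joint arm with a two-finger parallel gripper is mounted at the origin on the work surface. World frame = base frame: x ahead of the robot, y to its left, z up, the work surface at z = 0. Lengths are in m, angles in rad, forces in N, time in s.
With the tool pointing down it reaches from about 0.275 to 0.975 m from the base axis. Payload 8.4 kg.
Tool frame: the origin (TCP) lies on the centre line of the jaws, within the pads' length; the fingertips stand 25 mm ahead of it and the grasp point (between the pads) lies 6 mm ahead of it; z points along the fingers, y is the line along which they close (so a half turn about z gives the same grasp; the last joint's range is limited). The gripper opens to 92 mm and grips with 3 to 60 N. Pads are 20 mm wide; open, the fingers measure 128 mm over their backs; the gripper's body (75 mm by 189 mm) begins 69 mm behind the grasp point.
Start: joints at [1.177, 0.353, 1.633, -0, 1.155, -0.002], TCP at [0.239, 0.578, 0.24] pointing down, gripper open.
Joint ranges: [-2.63, 2.63], [-0.92, 2.1], [0.06, 2.66], [-1.3, 4.44], [0, 2.69], [-3.02, 3.02]. Speed limits (rad/s): [2.22, 2.22, 2.79, 3.14, 3.14, 3.14].

INTERFACE

Orientations are given as a rotation vector (axis times angle).
In Python, from plant import get_state, optics, ctrl gives the robot as it stands. The module is installed in compiled form; this text tells all that it offers.
- The arm moves only by the tool drive_tool, never from a script. Its argument "motion" is a list of rows, each an object of numbers: "wx", "wy", "wz": the turn, a rotation vector about the tool's x, y, z each as a share of 45 degrees, from -1 to 1; "dx", "dy", "dz": the shift along the tool's x, y, z each as a share of 500 mm, from -1 to 1; "gripper": the opening, from 0 (shut) to 1 (fully open). A call has 1 to 8 rows; each row shifts and turns the commanded pose from where the row before left it, along the tool's axes as they then stand; what a row does not reach is not made up. A row lasts 1/12 s, in which the tool goes at most 41.7 mm and 7.16 degrees, less where a joint would pass 70% of its speed; a pose out of reach is approached as far as the arm can. A call with a number of a shift or a turn outside -1 to 1 is refused whole. A call with a gripper value outside its range is refused whole. The fingers move at their own pace and stop on an object; "grip_force" is the grip in N (left out, the last holds). Time passes only in rows, so rows that do not move let the fingers close. It gives the time, the measured TCP pose, the force, the opening and the grip force at its end, in the units of the state.
- get_state(): the state, without advancing time (a new reading comes with each control period).
- optics.grab_frame(name): name is "side" or "top" or "wrist"; returns a dict with "img" (400x640x3 uint8, red, green, blue), "intrinsics" (3x3 intrinsics, pixels), "k1" (the pictures are not rectified: a ray, as slopes to the right and down, at radius r is drawn at 1 + k1 r^2 times it, then the intrinsics apply), "R" (3x3) and "t" (3): a world point X has camera coordinates R X + t. Camera axes: x right, y down, z forward; pixel columns grow to the right and rows downward; lengths in m; the calibration is good to about 2 mm. A picture is of the moment at which its call begins. There is no depth.
- ctrl.hand_in(): hands the job in; it is judged then, once.
The state is a dict: "time_s": time; "joint_positions": joint angles; "qvel": joint speeds; "joint_efforts": joint torques, N m; "tcp_pos": TCP position; "tool_rot": TCP orientation; "ft_force": force on the tool from outside, world axes, zero at the start; "wrist_torque": the same for the moment, N m; "gripper_width": opening from 0.0 (shut) to 1.0 (fully open); "grasp_force": force on a finger pad.
Only numpy, scipy, OpenCV 4.12 (cv2) and the standard library are available. Lean on these libraries where they do the work, as an engineer would, in place of code of your own. Each camera call takes 0.05 s, during which the arm holds its last target. There are 200 camera calls.

TASK

Pull the red-handled burnishing stick up out of its holster, which lets the weight-driven carriage start down its tracks, and while the carriage is still running hold the stick's steel rod against the wavy front edge of the sprung wine-rack rail, pressing it back lightly and evenly (about 3.5 N, always between 2 and 5 N, never over 8 N) from 50 mm before the rail's middle to 120 mm past it, towards its trailing end, without a gap. Only the stick may touch the rail and the carriage, and leave the wine bottles and the mug alone. Then lift the stick well above the machine and finish still holding it, with the carriage run down to its lower stop.

Things in the scene. Friction and masses are not known exactly. Their poses are not given: they have to be found in the camera images.
- feed: Green fixed feed bench, base plate 340 x 920 mm (x -120 to 220), top at z = 20 mm, two sloping tracks. Origin on the work surface below the mean line of the resting rail's wave edge. +x points away from the robot (the way the rail is pressed back), +y up the tracks, z up. All parts on it keep these axes.
- holster_mouth (a point): Centre of the holster's mouth: dark wooden block 64 x 64 mm, its top at z = 60 mm, with a vertical hole 27 mm wide and 40 mm deep (down to the plate), at x = -85, y = -82 mm in feed.
- stick: Burnishing stick, loose, 0.2 kg, parked upright in the holster. Origin: centre of its lower tip, z up the stick. Steel rod 24 mm in diameter, z = 0 to 127 mm, then a red square handle to grip, 36 x 36 mm (faces square to its x and y), z = 125 to 195 mm.
- catch_arm (a point): Front end of the carriage's yellow catch arm, a bar 16 mm high and 14 mm thick in y that reaches 160 mm to +x from here, ahead of the rail. Parked, it leans on the +y side of the stick with 6 to 12 N. Once the stick's tip is 85 mm above the work surface (lifted 65 mm) the arm passes beneath and the carriage runs.
- carriage (a joint): How far (m) the carriage has run, 0 parked to 0.36 at the lower stop, along -y of feed, sinking 80 mm per m. Driven by gravity only: nominally 11.2 kg (pull 8.9 N; real load up to a third off), a flywheel like 110 kg more inertia, drag 290 N s/m: gathers way in 0.4 s, then creeps at nominally 30 mm/s (21 to 41, and more or less as the stick pushes on the wave's flanks).
- rail (a joint): How far (m) the rail is pressed back along +x of feed against its springs, 0 at rest, stops at -0.004 and 0.045. Spring 220 N/m: 16 mm is 3.5 N; 9 to 23 mm is 2 to 5 N; 36 mm is 8 N. Rail and mount weigh 1.2 kg, damping 10 N s/m. Rod on waxed wood slides with friction about 0.2.
- rail_mid (a point): Middle of the rail's wave edge, on the mean line of the wave; moves with carriage and rail; parked at x = 0, y = 150, z = 112 mm in feed. Light wooden board 22 mm thick, 380 mm long. Its front edge is rounded, radius 11 mm, about a centre line x = -20 mm * cos(360 deg * u / 180 mm), u = y from here: crests at u = 0 and +-180 mm. The rod touches with its axis 23 mm from that line.
- rail_lead (a point): Leading end of the rail (u = -190 mm from rail_mid), the end that passes a waiting stick first; the trailing end is at u = +190 mm. Behind the rail the steel deck begins at x = 50 mm of feed, 27 mm below rail_mid; iron weights stand behind x = 145 mm, up to 13 mm above rail_mid.
- wine_a: Bystander: green wine bottle, 76 mm wide, 300 mm tall, origin at its foot.
- wine_b: Bystander: green wine bottle, 76 mm wide, 300 mm tall, origin at its foot.
- mug: Bystander: white mug, 80 mm wide, 90 mm tall, origin at its foot.
Mind the look-alikes: they are no part of the job. Of the things that look like the stick, the middle-sized one is meant.

How it is judged:
On the way, in this order (a step that is already met when the one before it is completed fails the run):
1. the stick is drawn out of the holster in the gripper and the carriage is running (value of joint carriage above 0.01 m and contact force between the fingers and stick above 1 N), for 0.1 s.
2. with the carriage running, the rod presses the rail back 8 to 24 mm for 0.6 s while passing the first stretch of the wave (-40 to -2 mm from its middle) (y of stick in the frame of rail_mid between -0.04 and -0.002 m and x of stick in the frame of rail_mid between -0.055 and 0.01 m and contact force between stick and feed above 0.3 N and value of joint rail between 0.008 and 0.024 m and velocity of joint carriage above 0.008 m/s), for 0.6 s.
3. with the carriage running, the rod presses the rail back 8 to 24 mm for 0.6 s while passing the second stretch of the wave (0 to 38 mm from its middle) (y of stick in the frame of rail_mid between 0 and 0.038 m and x of stick in the frame of rail_mid between -0.055 and 0.01 m and contact force between stick and feed above 0.3 N and value of joint rail between 0.008 and 0.024 m and velocity of joint carriage above 0.008 m/s), for 0.6 s.
4. with the carriage running, the rod presses the rail back 8 to 24 mm for 0.6 s while passing the third stretch of the wave (40 to 78 mm from its middle) (y of stick in the frame of rail_mid between 0.04 and 0.078 m and x of stick in the frame of rail_mid between -0.055 and 0.01 m and contact force between stick and feed above 0.3 N and value of joint rail between 0.008 and 0.024 m and velocity of joint carriage above 0.008 m/s), for 0.6 s.
5. with the carriage running, the rod presses the rail back 8 to 24 mm for 0.6 s while passing the fourth stretch of the wave (80 to 118 mm from its middle) (y of stick in the frame of rail_mid between 0.08 and 0.118 m and x of stick in the frame of rail_mid between -0.055 and 0.01 m and contact force between stick and feed above 0.3 N and value of joint rail between 0.008 and 0.024 m and velocity of joint carriage above 0.008 m/s), for 0.6 s.
At the end, for the whole second after the job is handed in: The carriage is at its lower stop (run down more than 345 mm), the rail has sprung back (within 5 mm), and the gripper holds the stick still, touching nothing else, its tip more than 130 mm above the work surface (value of joint carriage above 0.345 m and value of joint rail below 0.005 m and height (world z) of stick above 0.13 m and contact force between the fingers and stick above 1 N and contact force between stick and feed below 0.3 N and linear speed of stick below 0.05 m/s); the arm keeps its last pose, push and grip.
It fails at once if the rail is pressed back more than 36 mm (8 N) (value of joint rail above 0.036 m).
It fails at once if the gripper pushes on the feed bench, carriage or rail (contact force between any of the fingers, the arm and feed above 2 N).
It fails at once if a wine bottle or the mug is moved (distance of any of wine_a, wine_b, mug from where it was at the start of the episode above 0.04 m).
It also fails if it takes over 64 s, if anything falls off the work surface, if the arm or the gripper's body presses on something with over 40 N, if the wrist force passes 120 N, or if a joint passes its speed limit or range.

## Working session

There is one attempt and no reset: what is moved stays moved. The work goes in short steps, Python scripts to look and compute and a tool call to move; the robot and the scene stay as the last step left them, time stands still between calls to the robot, and variables do not carry over. Pictures are saved under pics/ and viewed, at most 10 in all, crops included, and the job is handed in when it is done.

Besides the shell and the picture viewer there is one more tool, called after "Call:" as a command line: name --argument value ..., lists and objects as JSON in quotes. drive_tool: Moves the arm, as the interface text tells. Its arguments: {"type":"object","properties":{"motion":{"type":"array"},"grip_force":{"type":"number"}},"required":["motion"]}

```bash
mkdir -p pics; cat > h.py <<'E'
import numpy as np, cv2
from plant import get_state, optics, ctrl
def save(n,f):
    d=optics.grab_frame(n); cv2.imwrite(f'pics/{f}.png',d['img'][:,:,::-1]); np.savez(f'pics/{f}.npz',**{k:d[k] for k in('img','intrinsics','k1','R','t')}); return d
def ray(d,u,v):
    K=d['intrinsics'];xd=np.array([(u-K[0,2])/K[0,0],(v-K[1,2])/K[1,1]]);x=xd.copy()
    for _ in range(30): x=xd/(1+d['k1']*(x@x))
    R=d['R'];o=-R.T@d['t'];g=R.T@np.array([x[0],x[1],1]);return o,g/np.linalg.norm(g)
def proj(d,X):
    c=d['R']@np.array(X)+d['t'];x=c[:2]/c[2];x=x*(1+d['k1']*(x@x));K=d['intrinsics'];return x[0]*K[0,0]+K[0,2],x[1]*K[1,1]+K[1,2]
def plane(d,u,v,z):
    o,g=ray(d,u,v);return o+g*(z-o[2])/g[2]
def tri(*r):
    A=0;b=0
    for d,u,v in r:
        o,g=ray(d,u,v);P=np.eye(3)-np.outer(g,g);A=A+P;b=b+P@o
    X=np.linalg.solve(A,b);return X
E
python3 - <<'E'
from h import *
for n in('side','top','wrist'):
    d=save(n,n+'0'); print(n,d['k1'],(-d['R'].T@d['t']).round(3),d['R'][2].round(2),d['intrinsics'][0,0])
s=get_state();print(s)
E
```

```text
side 0.013327760498622797 [-0.322 -0.789  1.5  ] [ 0.46  0.44 -0.77] 517.4875824384919
top -0.04247519421357905 [0.321 0.007 1.665] [ 0.11  0.   -0.99] 369.8987321502976
wrist -0.02678977393799847 [0.17  0.607 0.384] [ 0.25 -0.1  -0.96] 281.60177509815935
{'time_s': 0.15, 'joint_positions': array([ 1.17661474e+00,  3.53486624e-01,  1.63392633e+00,  5.99932858e-06,
        1.15519184e+00, -2.39722395e-03]), 'qvel': array([ 3.62383465e-04, -2.08282765e-03, -2.49831592e-03, -4.09116895e-05,
       -2.17867622e-03,  4.12475735e-04]), 'joint_efforts': array([-9.99340045e-04, -5.94204748e+01, -3.34468210e+01,  6.97855395e-02,
        2.04187579e-02, -7.10268682e-05]), 'tcp_pos': array([0.2385185 , 0.57733914, 0.23905348]), 'tool_rot': array([-6.11448829e-01, -3.08130586e+00,  1.55691356e-03]), 'ft_force': array([-0.48598442,  0.2798956 ,  0.26569647]), 'wrist_torque': array([ 0.04734136, -0.00541128, -0.02667605]), 'grasp_force': 0.0, 'gripper_width': 0.9988065030970578}
```

View pics/top0.png

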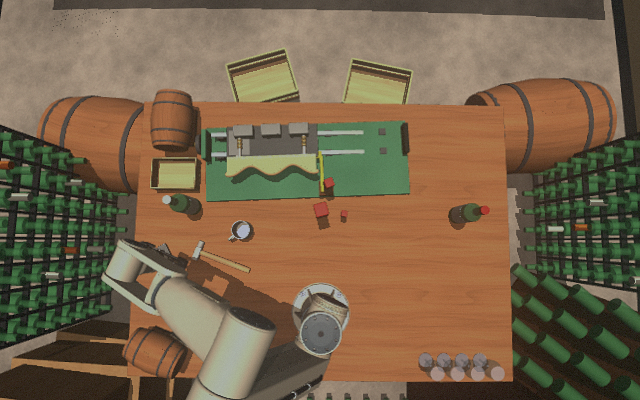

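View pics/side0.png

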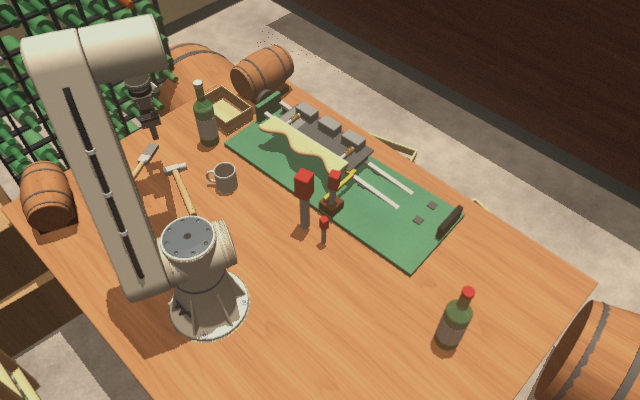

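The top view shows three look-alikes: big red-headed stick at top (321,210) / side (304,185), small at top (344,215) / side (324,222), and the middle-sized one in the holster at top (328,184) / side (334,180), which is the one I want. The feed plate's corners in the top view are about (206,122), (408,121), (411,193) and (207,201). Next I'll enlarge both views.

```bash
python3 - <<'E'
import cv2
a=cv2.imread('pics/top0.png')[112:226,200:350];b=cv2.imread('pics/side0.png')[100:250,250:400]
cv2.imwrite('pics/c1.png',cv2.resize(a,None,fx=5.2,fy=5.2,interpolation=cv2.INTER_CUBIC))
cv2.imwrite('pics/c2.png',cv2.resize(b,None,fx=4,fy=4,interpolation=cv2.INTER_CUBIC))
E
```

```text
(no output)
```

View pics/c1.png

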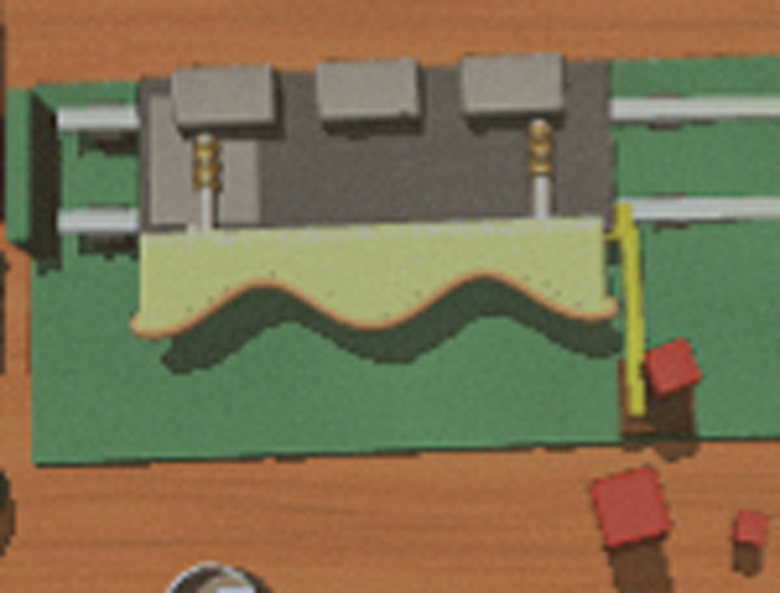

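View pics/c2.png

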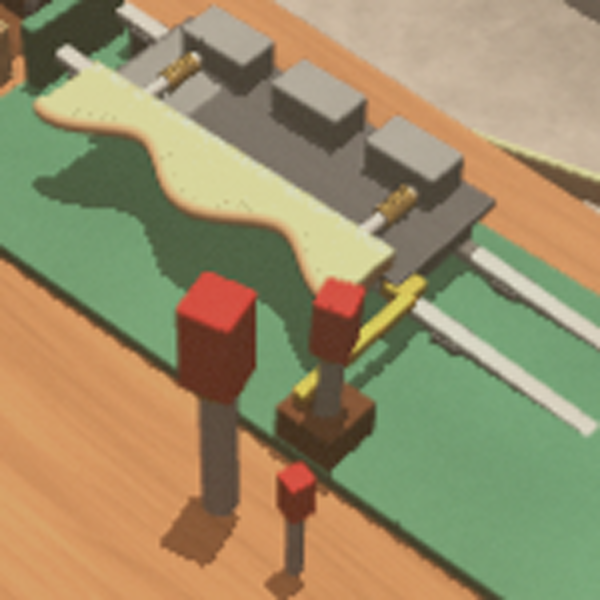

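The crops confirm the middle stick. It stands in the dark holster with the yellow arm on its +y (left) side. Its head centre is at top (329.6,182.4) / side (334.5,174.5), and its handle is turned relative to the feed. Now I'll fit the feed pose and the stick.

```bash
python3 - <<'E'
from h import *
from scipy.optimize import least_squares
T=dict(np.load('pics/top0.npz'));S=dict(np.load('pics/side0.npz'))
t=lambda a,b:(T,200+a/5.2,112+b/5.2); s=lambda a,b:(S,250+a/4,100+b/4)
print('stick top',tri(t(674,366),s(338,298)),'big',tri(t(630,507),s(217,302)),'small',tri(t(750,528),s(296,477)))
print('arm front',tri(t(637,414),s(302,392)))
print('trail corner',tri(t(143,235),s(82,66)),'lead back corner',tri(t(604,220),s(391,252)))
for n,cs in(('top',[t(645,352),t(688,338),t(702,378),t(660,396)]),('side',[s(325,276),s(365,289),s(355,321),s(313,309)])):
    P=[plane(*c,.215)[:2] for c in cs]; print(n,np.mean(P,0).round(4),[np.degrees(np.arctan2(*(P[(i+1)%4]-P[i])[::-1])).round(1) for i in range(4)],[np.linalg.norm(P[(i+1)%4]-P[i]).round(3) for i in range(4)])
# feed fit: model points (x,y,z) in feed, y0 = plate -y end unknown
obs=[(t(35,464),(-.12,'p',.02)),((T,411,193),(-.12,'m',.02)),((T,207+0,None),None)][:2]
obs+= [(t(380,326),(-.031,.150,.112)),(t(674,366),(-.085,-.082,.215)),(s(338,298),(-.085,-.082,.215)),
 (t(637,414),None),(t(655,404),None)]
obs=[o for o in obs if o[1]]
def X(p,q):
    y={'p':p[3]+.92,'m':p[3]}.get(q[1],q[1]) if isinstance(q[1],str) else q[1]
    c,sn=np.cos(p[2]),np.sin(p[2]);return np.array([p[0]+c*q[0]-sn*y,p[1]+sn*q[0]+c*y,q[2]])
f=lambda p:np.concatenate([np.array(proj(o[0],X(p,q)))-o[1:] for o,q in obs])
r=least_squares(f,[.75,0,0,-.6]);print(r.x,np.degrees(r.x[2]));print(f(r.x).round(1).reshape(-1,2))
E
```

```text
stick top [ 0.54277078 -0.02826866  0.21252097] big [0.43101237 0.00296812 0.27168426] small [ 0.42580985 -0.09280592  0.13527362]
arm front [ 0.52440241 -0.00314583  0.08209451]
trail corner [0.65433054 0.41041011 0.12123976] lead back corner [0.67614441 0.02794834 0.12470877]
top [ 0.5424 -0.028 ] [np.float64(-71.0), np.float64(-160.3), np.float64(114.2), np.float64(19.3)] [np.float64(0.035), np.float64(0.033), np.float64(0.035), np.float64(0.036)]
side [ 0.5414 -0.0311] [np.float64(-69.1), np.float64(-150.1), np.float64(113.8), np.float64(28.6)] [np.float64(0.036), np.float64(0.037), np.float64(0.037), np.float64(0.038)]
[ 0.62408668  0.05900386  0.05279981 -0.45327019] 3.0252063483115164
[[-0.2 -0.1]
 [ 0.2  0.2]
 [ 0.7  0.7]
 [-0.2 -0.3]
 [-0.  -0.8]]
```

Call:
drive_tool --motion '[{"dz": -0.08, "gripper": 1}, {"dz": -0.08}, {"dz": -0.08}, {"dz": -0.08}, {"dx": -0.06, "dy": -0.052, "dz": -0.02}, {"dx": -0.06, "dy": -0.052}, {"dx": -0.06, "dy": -0.052}, {"dx": -0.06, "dy": -0.052}]'

```text
validation failed for argument at $.mo...
```

Call:
drive_tool --motion '[{"dx": -0.06, "dy": -0.052}, {"dx": -0.06, "dy": -0.052}, {"dx": -0.06, "dy": -0.052}, {"dx": -0.06, "dy": -0.052}, {"dx": -0.06, "dy": -0.052}, {"dx": -0.06, "dy": -0.052}, {"dx": -0.06, "dy": -0.052}, {"dx": -0.06, "dy": -0.052}]'

```text
validation failed for argument at $.mo...
```

Call:
drive_tool --motion '[{"dx": -0.06, "dy": -0.052}, {"dx": -0.06, "dy": -0.052}, {"dx": -0.06, "dy": -0.052}, {"dx": -0.06, "dy": -0.052}, {"dx": -0.06, "dy": -0.052}, {"wz": 0.159}, {"wz": 0.159}, {"wz": 0.159}]'

```text
validation failed for argument at $.mo...
```

Call:
drive_tool --motion '[{"wz": 0.159}, {"wz": 0.159}, {"wz": 0.159}, {"wz": 0.159}, {"wz": 0.159}, {"wz": 0.159}, {"wz": 0.159}, {"wz": 0.159}]'

```text
validation failed for argument at $.mo...
```

Call:
drive_tool --motion '[{"wz": 0.159}, {"wz": 0.159}, {"wz": 0.159}, {"wz": 0.159}, {"wz": 0.159}, {"wz": 0.159}, {"wz": 0.159}, {"wz": 0.15}]'

```text
validation failed for argument at $.mo...
```

```bash
cat >> h.py <<'E'
from scipy.spatial.transform import Rotation as Ro
def st():
    s=get_state();M=Ro.from_rotvec(s['tool_rot']).as_matrix()
    print('t',round(s['time_s'],2),'tcp',s['tcp_pos'].round(4),'yaw_y',round(float(np.degrees(np.arctan2(M[1,1],M[0,1]))),2),'z',M[:,2].round(4),'F',s['ft_force'].round(2),'g',round(s['grasp_force'],1),round(s['gripper_width'],3),'j',s['joint_positions'].round(2))
    return s,M
E
python3 - <<'E'
from h import *
st()
d=save('wrist','w1');print((-d['R'].T@d['t']).round(3),d['R'].round(2).tolist())
print(proj(d,[.5425,-.0285,.215]))
E
```

```text
t 0.15 tcp [0.2385 0.5773 0.2391] yaw_y 67.55 z [-4.e-04 -9.e-04 -1.e+00] F [-0.49  0.28  0.27] g 0.0 0.999 j [ 1.18  0.35  1.63  0.    1.16 -0.  ]
[0.17  0.607 0.384] [[0.38, 0.92, -0.0], [0.89, -0.37, 0.27], [0.25, -0.1, -0.96]]
(np.float64(-24.928566687397677), np.float64(599.1323251768629))
```

View pics/w1.png

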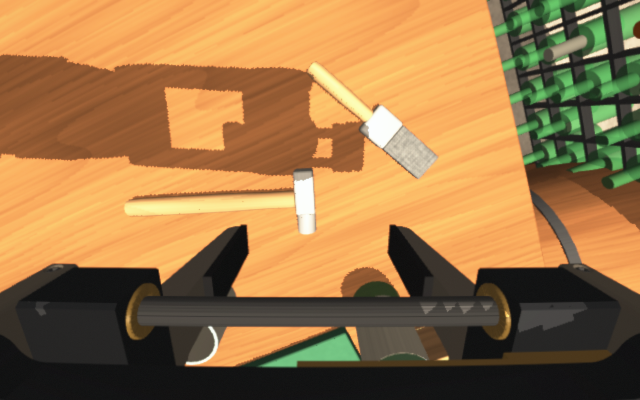

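The moves were refused, so every key is probably required. The picture is only the start view: two hammers, with the bottle's neck at (375,290). I'll retry with full rows.

Call:
drive_tool --motion '[{"wx": 0, "wy": 0, "wz": 0, "dx": 0, "dy": 0, "dz": -0.08, "gripper": 1}, {"wx": 0, "wy": 0, "wz": 0, "dx": 0, "dy": 0, "dz": -0.08, "gripper": 1}, {"wx": 0, "wy": 0, "wz": 0, "dx": 0, "dy": 0, "dz": -0.08, "gripper": 1}, {"wx": 0, "wy": 0, "wz": 0, "dx": 0, "dy": 0, "dz": -0.08, "gripper": 1}, {"wx": 0, "wy": 0, "wz": 0, "dx": 0, "dy": 0, "dz": -0.08, "gripper": 1}, {"wx": 0, "wy": 0, "wz": 0, "dx": -0.06, "dy": -0.052, "dz": 0, "gripper": 1}, {"wx": 0, "wy": 0, "wz": 0, "dx": -0.06, "dy": -0.052, "dz": 0, "gripper": 1}, {"wx": 0, "wy": 0, "wz": 0, "dx": -0.06, "dy": -0.052, "dz": 0, "gripper": 1}]'

```text
time_s: 0.87
tcp_pos: [0.2922, 0.4703, 0.44]
tool_rot: [0.609, 3.081, 0.001]
ft_force: [0.8, -0.1, 0.4]
gripper_width: 0.997
grasp_force: 0.0
```

Call:
drive_tool --motion '[{"wx": 0, "wy": 0, "wz": 0, "dx": -0.06, "dy": -0.052, "dz": 0, "gripper": 1}, {"wx": 0, "wy": 0, "wz": 0, "dx": -0.06, "dy": -0.052, "dz": 0, "gripper": 1}, {"wx": 0, "wy": 0, "wz": 0, "dx": -0.06, "dy": -0.052, "dz": 0, "gripper": 1}, {"wx": 0, "wy": 0, "wz": 0, "dx": -0.06, "dy": -0.052, "dz": 0, "gripper": 1}, {"wx": 0, "wy": 0, "wz": 0, "dx": -0.06, "dy": -0.052, "dz": 0, "gripper": 1}, {"wx": 0, "wy": 0, "wz": 0, "dx": -0.06, "dy": -0.052, "dz": 0, "gripper": 1}, {"wx": 0, "wy": 0, "wz": 0, "dx": -0.06, "dy": -0.052, "dz": 0, "gripper": 1}, {"wx": 0, "wy": 0, "wz": 0, "dx": -0.06, "dy": -0.052, "dz": 0, "gripper": 1}]'

```text
time_s: 1.53
tcp_pos: [0.4347, 0.1854, 0.4397]
tool_rot: [0.611, 3.081, 0.0]
ft_force: [1.3, 0.3, 0.9]
gripper_width: 1.002
grasp_force: 0.0
```

Call:
drive_tool --motion '[{"wx": 0, "wy": 0, "wz": 0, "dx": -0.06, "dy": -0.052, "dz": 0, "gripper": 1}, {"wx": 0, "wy": 0, "wz": 0, "dx": -0.06, "dy": -0.052, "dz": 0, "gripper": 1}, {"wx": 0, "wy": 0, "wz": 0, "dx": -0.06, "dy": -0.052, "dz": 0, "gripper": 1}, {"wx": 0, "wy": 0, "wz": 0, "dx": -0.06, "dy": -0.052, "dz": 0, "gripper": 1}, {"wx": 0, "wy": 0, "wz": 0, "dx": -0.06, "dy": -0.052, "dz": 0, "gripper": 1}, {"wx": 0, "wy": 0, "wz": 0.159, "dx": 0, "dy": 0, "dz": 0, "gripper": 1}, {"wx": 0, "wy": 0, "wz": 0.159, "dx": 0, "dy": 0, "dz": 0, "gripper": 1}, {"wx": 0, "wy": 0, "wz": 0.159, "dx": 0, "dy": 0, "dz": 0, "gripper": 1}]'

```text
time_s: 2.2
tcp_pos: [0.5236, 0.0088, 0.4392]
tool_rot: [-1.186, -2.908, 0.0]
ft_force: [0.2, 0.1, -0.5]
gripper_width: 1.001
grasp_force: 0.0
```

Call:
drive_tool --motion '[{"wx": 0, "wy": 0, "wz": 0.159, "dx": 0, "dy": 0, "dz": 0, "gripper": 1}, {"wx": 0, "wy": 0, "wz": 0.159, "dx": 0, "dy": 0, "dz": 0, "gripper": 1}, {"wx": 0, "wy": 0, "wz": 0.159, "dx": 0, "dy": 0, "dz": 0, "gripper": 1}, {"wx": 0, "wy": 0, "wz": 0.159, "dx": 0, "dy": 0, "dz": 0, "gripper": 1}, {"wx": 0, "wy": 0, "wz": 0.159, "dx": 0, "dy": 0, "dz": 0, "gripper": 1}, {"wx": 0, "wy": 0, "wz": 0.159, "dx": 0, "dy": 0, "dz": 0, "gripper": 1}, {"wx": 0, "wy": 0, "wz": 0.159, "dx": 0, "dy": 0, "dz": 0, "gripper": 1}, {"wx": 0, "wy": 0, "wz": 0.159, "dx": 0, "dy": 0, "dz": 0, "gripper": 1}]'

```text
time_s: 2.87
tcp_pos: [0.5233, 0.0099, 0.4394]
tool_rot: [-2.433, -1.987, 0.0]
ft_force: [0.3, -0.3, 0.3]
gripper_width: 0.998
grasp_force: 0.0
```

Call:
drive_tool --motion '[{"wx": 0, "wy": 0, "wz": 0.159, "dx": 0, "dy": 0, "dz": 0, "gripper": 1}, {"wx": 0, "wy": 0, "wz": 0.159, "dx": 0, "dy": 0, "dz": 0, "gripper": 1}, {"wx": 0, "wy": 0, "wz": 0.159, "dx": 0, "dy": 0, "dz": 0, "gripper": 1}, {"wx": 0, "wy": 0, "wz": 0.159, "dx": 0, "dy": 0, "dz": 0, "gripper": 1}, {"wx": 0, "wy": 0, "wz": 0.159, "dx": 0, "dy": 0, "dz": 0, "gripper": 1}, {"wx": 0, "wy": 0, "wz": 0.159, "dx": 0, "dy": 0, "dz": 0, "gripper": 1}, {"wx": 0, "wy": 0, "wz": 0.159, "dx": 0, "dy": 0, "dz": 0, "gripper": 1}, {"wx": 0, "wy": 0, "wz": 0.15, "dx": 0, "dy": 0, "dz": 0, "gripper": 1}]'

```text
time_s: 3.53
tcp_pos: [0.5233, 0.0099, 0.4394]
tool_rot: [-3.086, -0.59, 0.0]
ft_force: [-0.1, 0.3, 0.3]
gripper_width: 0.999
grasp_force: 0.0
```

```bash
python3 - <<'E'
from h import *
st()
d=save('wrist','w2');print((-d['R'].T@d['t']).round(3),d['R'].round(2).tolist())
print(proj(d,[.5425,-.0285,.215]))
E
```

```text
t 3.53 tcp [0.5233 0.0099 0.4394] yaw_y -68.35 z [-3.e-04 -0.e+00 -1.e+00] F [-0.08  0.33  0.33] g 0.0 0.999 j [ 0.02  0.06  1.57 -0.    1.51  1.21]
[0.593 0.038 0.585] [[0.37, -0.93, 0.0], [-0.9, -0.36, 0.27], [-0.25, -0.1, -0.96]]
(np.float64(349.9321301244217), np.float64(175.79327461117512))
```

View pics/w2.png

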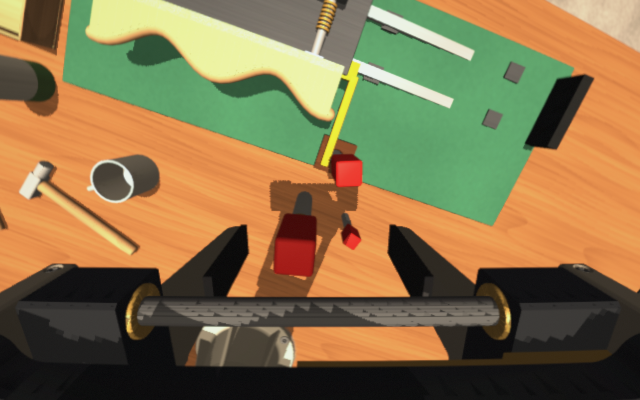

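The wrist view shows the stick's red head at about (347,171), beside the yellow arm. The big look-alike is at (295,243) and the small one at (351,237). I'll take a close crop for yaw and centre.

```bash
python3 - <<'E'
import cv2
a=cv2.imread('pics/w2.png')[135:205,305:380]
cv2.imwrite('pics/c3.png',cv2.resize(a,None,fx=8,fy=8,interpolation=cv2.INTER_CUBIC))
E
```

```text
(no output)
```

View pics/c3.png

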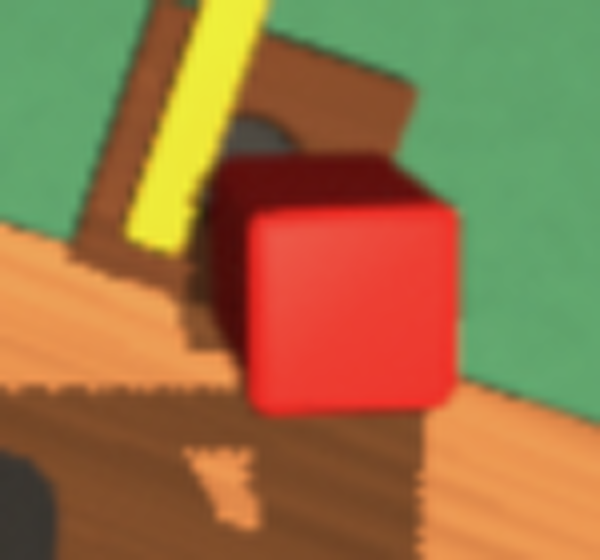

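The close crop shows the head's top face with corners at crop (249,210), (459,203), (458,407) and (252,416). The arm's end is at (155,240).

```bash
python3 - <<'E'
from h import *
W=dict(np.load('pics/w2.npz'));T=dict(np.load('pics/top0.npz'));S=dict(np.load('pics/side0.npz'))
c=lambda a,b:(W,305+a/8,135+b/8)
P=[plane(*c(*q),.214)[:2] for q in((249,210),(459,203),(458,407),(252,416))]
print(np.mean(P,0),[np.degrees(np.arctan2(*(P[(i+1)%4]-P[i])[::-1])).round(1) for i in range(4)],[np.linalg.norm(P[(i+1)%4]-P[i]).round(4) for i in range(4)])
w=c(354.5,309)
print(tri(w,(S,334.5,174.5)),tri(w,(T,329.6,182.4)),tri(w,(S,334.5,174.5),(T,329.6,182.4)))
print('arm front',plane(*c(155,240),.082))
for n,q in(('crest0',(195,77)),('leadcrest',(333,121)),('corner far right plate',(574,69)),('near right',(493,224))): print(n,plane(W,*q,.112 if 'crest' in n else .02))
E
```

```text
[ 0.54456957 -0.02683006] [np.float64(-66.4), np.float64(-156.3), np.float64(114.2), np.float64(23.4)] [np.float64(0.0346), np.float64(0.0345), np.float64(0.0348), np.float64(0.0349)]
[ 0.54418246 -0.02721586  0.21056131] [ 0.54372356 -0.02829829  0.20571672] [ 0.54369977 -0.02765254  0.21076811]
arm front [ 0.52536705 -0.00204223  0.082     ]
crest0 [0.58386966 0.24135853 0.112     ]
leadcrest [0.60121068 0.01423979 0.112     ]
corner far right plate [ 0.86328496 -0.3785585   0.02      ]
near right [ 0.53317516 -0.39350249  0.02      ]
```

Call:
drive_tool --motion '[{"wx": 0, "wy": 0, "wz": -0.043, "dx": 0, "dy": 0, "dz": 0, "gripper": 1}, {"wx": 0, "wy": 0, "wz": 0, "dx": 0.004, "dy": 0.0425, "dz": 0, "gripper": 1}, {"wx": 0, "wy": 0, "wz": 0, "dx": 0.004, "dy": 0.0425, "dz": 0, "gripper": 1}, {"wx": 0, "wy": 0, "wz": 0, "dx": 0, "dy": 0, "dz": 0.08, "gripper": 1}, {"wx": 0, "wy": 0, "wz": 0, "dx": 0, "dy": 0, "dz": 0.08, "gripper": 1}, {"wx": 0, "wy": 0, "wz": 0, "dx": 0, "dy": 0, "dz": 0.08, "gripper": 1}, {"wx": 0, "wy": 0, "wz": 0, "dx": 0, "dy": 0, "dz": 0.08, "gripper": 1}, {"wx": 0, "wy": 0, "wz": 0, "dx": 0, "dy": 0, "dz": 0, "gripper": 1}]'

```text
time_s: 4.25
tcp_pos: [0.54, -0.0272, 0.2723]
tool_rot: [-3.069, -0.655, 0.018]
ft_force: [-0.7, -0.3, -1.1]
gripper_width: 1.002
grasp_force: 0.0
```

```bash
python3 - <<'E'
from h import *
s,M=st()
print('need tool m',(M.T@(np.array([.544,-.0275,.178])-s['tcp_pos'])).round(4))
E
```

```text
t 4.25 tcp [ 0.54   -0.0272  0.2723] yaw_y -65.91 z [-1.180e-02  6.000e-04 -9.999e-01] F [-0.7  -0.35 -1.12] g 0.0 1.002 j [-0.05  0.2   1.77 -0.    1.19  1.1 ]
need tool m [0.0045 0.0024 0.0943]
```

Call:
drive_tool --motion '[{"wx": 0, "wy": 0, "wz": 0, "dx": 0, "dy": 0, "dz": 0.06, "gripper": 1}, {"wx": 0, "wy": 0, "wz": 0, "dx": 0, "dy": 0, "dz": 0.06, "gripper": 1}, {"wx": 0, "wy": 0, "wz": 0, "dx": 0, "dy": 0, "dz": 0.06, "gripper": 1}, {"wx": 0, "wy": 0, "wz": 0, "dx": 0, "dy": 0, "dz": 0, "gripper": 1}, {"wx": 0, "wy": 0, "wz": 0, "dx": 0, "dy": 0, "dz": 0, "gripper": 1}]'

```text
time_s: 4.67
tcp_pos: [0.5445, -0.0273, 0.1905]
tool_rot: [-3.072, -0.654, 0.002]
ft_force: [0.6, -0.3, 0.8]
gripper_width: 1.003
grasp_force: 0.0
```

```bash
python3 - <<'E'
from h import *
s,M=st()
print('need tool m',(M.T@(np.array([.544,-.0275,.178])-s['tcp_pos'])).round(4))
E
```

```text
t 4.67 tcp [ 0.5445 -0.0273  0.1905] yaw_y -65.98 z [-1.4e-03  1.0e-04 -1.0e+00] F [ 0.62 -0.3   0.81] g 0.0 1.003 j [-0.05  0.28  1.85 -0.    1.01  1.1 ]
need tool m [-0.0005 -0.      0.0125]
```

Call:
drive_tool --motion '[{"wx": 0, "wy": 0, "wz": 0.009, "dx": 0, "dy": 0, "dz": 0.024, "gripper": 1}, {"wx": 0, "wy": 0, "wz": 0, "dx": 0, "dy": 0, "dz": 0, "gripper": 1}, {"wx": 0, "wy": 0, "wz": 0, "dx": 0, "dy": 0, "dz": 0, "gripper": 0.3}, {"wx": 0, "wy": 0, "wz": 0, "dx": 0, "dy": 0, "dz": 0, "gripper": 0.3}, {"wx": 0, "wy": 0, "wz": 0, "dx": 0, "dy": 0, "dz": 0, "gripper": 0.3}, {"wx": 0, "wy": 0, "wz": 0, "dx": 0, "dy": 0, "dz": 0, "gripper": 0.3}, {"wx": 0, "wy": 0, "wz": 0, "dx": 0, "dy": 0, "dz": 0, "gripper": 0.3}, {"wx": 0, "wy": 0, "wz": 0, "dx": 0, "dy": 0, "dz": 0, "gripper": 0.3}]' --grip_force 55

```text
time_s: 5.33
tcp_pos: [0.5444, -0.0274, 0.1779]
tool_rot: [3.075, 0.641, 0.001]
ft_force: [0.1, 0.2, 0.9]
gripper_width: 0.589
grasp_force: 0.0
```

Call:
drive_tool --motion '[{"wx": 0, "wy": 0, "wz": 0, "dx": 0, "dy": 0, "dz": 0, "gripper": 0.1}, {"wx": 0, "wy": 0, "wz": 0, "dx": 0, "dy": 0, "dz": 0, "gripper": 0.1}, {"wx": 0, "wy": 0, "wz": 0, "dx": 0, "dy": 0, "dz": 0, "gripper": 0.1}, {"wx": 0, "wy": 0, "wz": 0, "dx": 0, "dy": 0, "dz": 0, "gripper": 0.1}, {"wx": 0, "wy": 0, "wz": 0, "dx": 0, "dy": 0, "dz": 0, "gripper": 0.1}]' --grip_force 55

```text
time_s: 5.75
tcp_pos: [0.5428, -0.0251, 0.1772]
tool_rot: [-3.071, -0.637, 0.004]
ft_force: [-3.7, 10.3, 3.4]
gripper_width: 0.41
grasp_force: 54.2
```

```bash
python3 - <<'E'
from h import *
s,M=st();print(s['wrist_torque'],M.round(3).tolist())
E
```

```text
t 5.75 tcp [ 0.5428 -0.0251  0.1772] yaw_y -66.55 z [-0.0035  0.0046 -1.    ] F [-3.71 10.26  3.42] g 54.2 0.41 j [-0.05  0.3   1.87  0.01  0.98  1.11]
[3.10850057 1.20087322 0.01009802] [[0.917, 0.398, -0.004], [0.398, -0.917, 0.005], [-0.001, -0.006, -1.0]]
```

Gripped: width 37.7 mm, 54 N. Before the lift I'll build and test a carriage tracker on the yellow arm, plus the planner.

```bash
cat >> h.py <<'E'
YAW=np.radians(3.0);O=np.array([.6233,.0627]);C,Sn=np.cos(YAW),np.sin(YAW)
RF=np.array([[C,-Sn],[Sn,C]])
def fw(x,y,z): return np.r_[O+RF@[x,y],z]
def wf(p): return RF.T@(np.array(p[:2])-O)
def ymask(d):
    h=cv2.cvtColor(d['img'],cv2.COLOR_RGB2HSV);return ((h[...,0]>20)&(h[...,0]<34)&(h[...,1]>175)&(h[...,2]>90)).astype(np.float32)
def bar(s): # top+sides outline of the yellow arm
    return [fw(x,y-s,z-.08*s) for x in(-.101,.055) for y in(-.0715,-.0575) for z in(.068,.084)]
def track(d,lo=0,hi=.37):
    m=ymask(d);best=[]
    for s in np.arange(lo,hi,.002):
        q=np.array([proj(d,X) for X in bar(s)],np.float32);p=np.zeros_like(m)
        cv2.fillConvexPoly(p,cv2.convexHull(q).astype(np.int32),1.)
        best.append((2*(p*m).sum()/(p.sum()+m.sum()+1e-6),s))
    b=max(best);return b[1],round(float(b[0]),2),int(m.sum())
uu=np.linspace(-.21,.21,4201)
def off(u): # rod axis x for rail undeflected
    k=np.abs(uu-u)<.023;return float(np.min(-.02*np.cos(2*np.pi*uu[k]/.18)-np.sqrt(.023**2-(uu[k]-u)**2)))
def look(cams=('side','wrist'),stickoff=(0,0)):
    s,M=st();f=wf(s['tcp_pos']);F=RF.T@s['ft_force'][:2];print('stick feed xy mm',(f*1e3).round(1),'tip z',round((s['tcp_pos'][2]-.157)*1e3,1),'F feed',F.round(2))
    for c in cams: print(c,track(optics.grab_frame(c)))
    return f
E
python3 - <<'E'
from h import *
look(('side','wrist','top'))
print([(u,round(off(u/1e3)*1e3,1)) for u in range(-80,131,10)])
E
```

```text
t 5.75 tcp [ 0.5428 -0.0251  0.1772] yaw_y -66.55 z [-0.0035  0.0046 -1.    ] F [-3.71 10.26  3.42] g 54.2 0.41 j [-0.05  0.3   1.87  0.01  0.98  1.11]
stick feed xy mm [-85.  -83.4] tip z 20.2 F feed [-3.17 10.44]
side (np.float64(0.368), 0.0, 0)
wrist (np.float64(0.0), 0.5, 3774)
top (np.float64(0.368), 0.0, 0)
[(-80, -5.4), (-70, -10.9), (-60, -17.6), (-50, -24.5), (-40, -30.8), (-30, -36.0), (-20, -39.9), (-10, -42.2), (0, -43.0), (10, -42.2), (20, -39.9), (30, -36.0), (40, -30.8), (50, -24.5), (60, -17.6), (70, -10.9), (80, -5.4), (90, -3.0), (100, -5.4), (110, -10.9), (120, -17.6), (130, -24.5)]
```

```bash
python3 - <<'E'
from h import *
S=dict(np.load('pics/side0.npz'));print('old side',track(S))
h=cv2.cvtColor(S['img'],cv2.COLOR_RGB2HSV);print(h[193:198,330:336].reshape(-1,3)[:4],h[190,338],h[180,347])
a=save('side','s3');b=save('wrist','w3')
A=a['img'][70:320,230:630].copy();B=b['img'].copy()
cv2.polylines(B,[cv2.convexHull(np.array([proj(b,X) for X in bar(0)],np.float32)).astype(np.int32)],True,(255,0,255))
im=np.zeros((600,640,3),np.uint8);im[:400]=B;im[400:]=0
im[400:600,:320]=cv2.resize(A,(320,200));cv2.imwrite('pics/comp1.png',im[:,:,::-1])
E
```

```text
old side (np.float64(0.368), 0.0, 0)
[[20 81 94]
 [19 70 88]
 [17 64 84]
 [19 66 85]] [ 36  97 100] [ 25 153 160]
```

View pics/comp1.png

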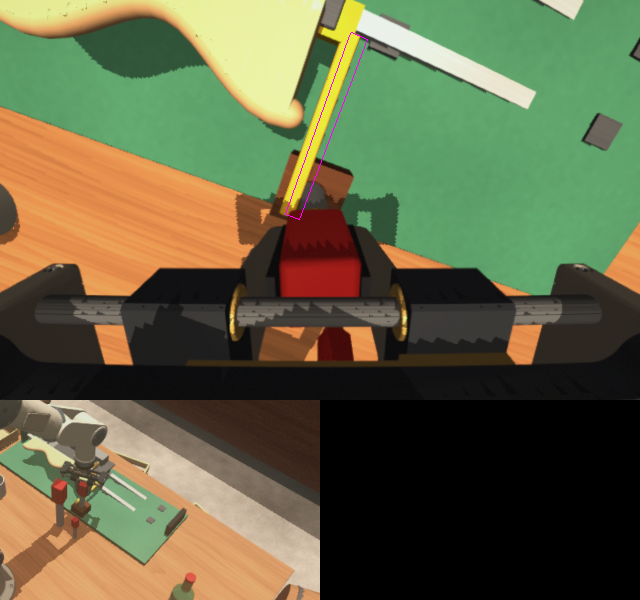

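The composite shows the gripped stick at (318,270), the yellow arm from (350,20) to (290,212), and the rail's lead crest tip at (290,125). My overlay sits about 5 px right of the arm, so the feed origin needs a small y and yaw correction.

```bash
python3 - <<'E'
from h import *
import h
W2=dict(np.load('pics/w2.npz'));W3=dict(np.load('pics/w3.npz'))
def sc(d,xf):
    m=ymask(d);q=np.array([proj(d,X) for X in bar(0)],np.float32);p=np.zeros_like(m)
    cv2.fillConvexPoly(p,cv2.convexHull(q).astype(np.int32),1.);return 2*(p*m).sum()/(p.sum()+m.sum())
r=[]
for oy in np.arange(.058,.076,.001):
  for yw in np.arange(1,6.1,.5):
    for ox in (.616,.62,.624,.628):
      h.O=np.array([ox,oy]);a=np.radians(yw);h.RF=np.array([[np.cos(a),-np.sin(a)],[np.sin(a),np.cos(a)]])
      r.append((sc(W2,0)+sc(W3,0),sc(W2,0),sc(W3,0),ox,oy,yw))
for x in sorted(r)[::-1][:6]: print(np.round(x,3))
# rail: lead crest extreme in w3 and w2, at rail mid-height
for d,q in((W3,(288,127)),(W2,(333,122))): print('lead corner',plane(d,*q,.112))
print('plate near edge w3',plane(W3,40,135,.02),plane(W3,270,203,.02))
E
```

```text
[1.705 0.855 0.85  0.628 0.069 4.   ]
[1.682 0.851 0.831 0.624 0.069 4.   ]
[1.681 0.843 0.838 0.628 0.07  4.5  ]
[1.677 0.858 0.819 0.624 0.068 3.5  ]
[1.669 0.824 0.845 0.628 0.069 3.5  ]
[1.668 0.836 0.832 0.628 0.07  5.   ]
lead corner [0.59876385 0.02343247 0.112     ]
lead corner [0.59975648 0.01364003 0.112     ]
plate near edge w3 [0.4795494  0.27661553 0.02      ] [0.50788932 0.01930396 0.02      ]
```

```bash
sed -i 's/^YAW=.*/YAW=np.radians(3.3);O=np.array([.6245,.068]);C,Sn=np.cos(YAW),np.sin(YAW)/' h.py; grep -n YAW= h.py
```

```text
23:YAW=np.radians(3.3);O=np.array([.6245,.068]);C,Sn=np.cos(YAW),np.sin(YAW)
```

Call:
drive_tool --motion '[{"wx": 0, "wy": 0, "wz": 0, "dx": 0, "dy": -0.003, "dz": -0.083, "gripper": 0.1}, {"wx": 0, "wy": 0, "wz": 0, "dx": 0, "dy": -0.003, "dz": -0.083, "gripper": 0.1}, {"wx": 0, "wy": 0, "wz": 0, "dx": 0, "dy": 0, "dz": -0.02, "gripper": 0.1}, {"wx": 0, "wy": 0, "wz": 0, "dx": 0.027, "dy": -0.073, "dz": 0, "gripper": 0.1}, {"wx": 0, "wy": 0, "wz": 0, "dx": 0.027, "dy": -0.073, "dz": 0, "gripper": 0.1}, {"wx": 0, "wy": 0, "wz": 0, "dx": 0, "dy": 0, "dz": 0, "gripper": 0.1}]' --grip_force 55

```text
time_s: 6.5
tcp_pos: [0.5382, 0.0578, 0.2705]
tool_rot: [-3.072, -0.643, -0.001]
ft_force: [-0.3, -0.3, -2.0]
gripper_width: 0.392
grasp_force: 55.0
```

```bash
python3 - <<'E'
from h import *
look(('wrist',))
E
```

```text
t 6.5 tcp [0.5382 0.0578 0.2705] yaw_y -66.35 z [-0.      0.0027 -1.    ] F [-0.29 -0.31 -2.02] g 55.0 0.392 j [0.1  0.19 1.78 0.   1.17 1.26]
stick feed xy mm [-86.8  -5.2] tip z 113.5 F feed [-0.31 -0.29]
wrist (np.float64(0.002), 0.75, 1715)
```

Call:
drive_tool --motion '[{"wx": 0, "wy": 0, "wz": 0, "dx": 0, "dy": 0, "dz": 0.073, "gripper": 0.1}, {"wx": 0, "wy": 0, "wz": 0, "dx": 0, "dy": 0, "dz": 0.073, "gripper": 0.1}, {"wx": 0, "wy": 0, "wz": 0, "dx": 0.05, "dy": 0.018, "dz": 0, "gripper": 0.1}, {"wx": 0, "wy": 0, "wz": 0, "dx": 0, "dy": 0, "dz": 0, "gripper": 0.1}, {"wx": 0, "wy": 0, "wz": 0, "dx": 0, "dy": 0, "dz": 0, "gripper": 0.1}, {"wx": 0, "wy": 0, "wz": 0, "dx": 0, "dy": 0, "dz": 0, "gripper": 0.1}]'

```text
time_s: 7.05
tcp_pos: [0.5652, 0.0543, 0.1976]
tool_rot: [3.075, 0.64, -0.0]
ft_force: [-0.5, -1.0, -2.0]
gripper_width: 0.385
grasp_force: 55.0
```

```bash
python3 - <<'E'
from h import *
look(())
d=save('wrist','w4');print(track(d))
B=d['img'].copy();s=track(d)[0]
cv2.polylines(B,[cv2.convexHull(np.array([proj(d,X) for X in bar(s)],np.float32)).astype(np.int32)],True,(255,0,255))
for zz in(.101,.123):
  cv2.polylines(B,[np.array([proj(d,fw(-.02*np.cos(2*np.pi*u/.18)-.011*(zz<.2),.15+u-s,.112-.08*s)) for u in np.linspace(-.19,.19,60)],np.float32).astype(np.int32)],False,(255,0,0))
  break
cv2.imwrite('pics/w4o.png',B[:,:,::-1])
E
```

```text
t 7.05 tcp [0.5652 0.0543 0.1976] yaw_y -66.48 z [-3.e-04 -2.e-04 -1.e+00] F [-0.47 -0.97 -2.02] g 55.0 0.385 j [ 0.09  0.31  1.8  -0.    1.03  1.25]
stick feed xy mm [-60.  -10.3] tip z 40.6 F feed [-0.53 -0.94]
(np.float64(0.014), 0.56, 1709)
```

View pics/w4o.png

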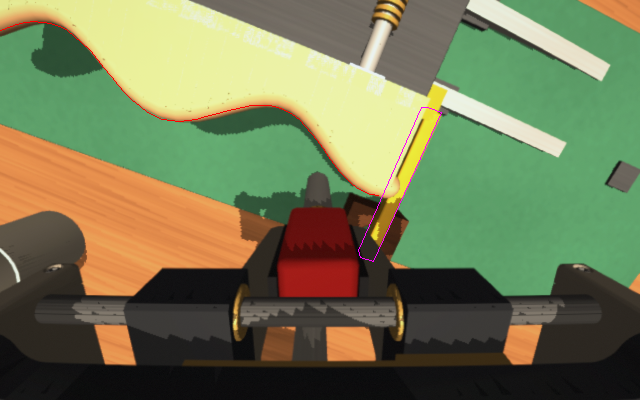

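The overlay of the rail model (red) lies exactly on the rail's wave edge at s ≈ 0.014. The carriage is running, and the rod shows at (318,185), clear of the rail. I'll switch to a rail-edge tracker that gives both s and deflection.

```bash
cat >> h.py <<'E'
def rtrack(d,lo=0.,hi=.37,dd=np.arange(-.004,.033,.002)):
    g=cv2.GaussianBlur(cv2.cvtColor(d['img'],cv2.COLOR_RGB2HSV),(3,3),0);im=((g[...,0]>15)&(g[...,0]<36)&(g[...,2]>185)&(g[...,1]<150)).astype(float)
    U=np.linspace(-.185,.185,90);best=[]
    for s in np.arange(lo,hi,.002):
        for x in dd:
            v=[]
            for o,w in((-.016,-1),(-.003,1)):
                P=np.array([fw(-.02*np.cos(2*np.pi*u/.18)+o+x,.15+u-s,.112-.08*s) for u in U])
                c=P@d['R'].T+d['t'];q=c[:,:2]/c[:,2:];q=q*(1+d['k1']*(q**2).sum(1,keepdims=True));K=d['intrinsics']
                q=np.round(q*[K[0,0],K[1,1]]+[K[0,2],K[1,2]]).astype(int)
                ok=(q[:,0]>0)&(q[:,0]<640)&(q[:,1]>0)&(q[:,1]<205)
                v.append((w*im[q[ok,1],q[ok,0]]).sum()/max(ok.sum(),25))
            best.append((sum(v),s,x))
    b=sorted(best)[::-1][:5];return np.mean([k[1] for k in b]).round(4),np.mean([k[2] for k in b]).round(4),round(b[0][0],2)
def step(lo=0.,hi=.37):
    f=look(());d=optics.grab_frame('wrist');s,x,q=rtrack(d,lo,hi);u=f[1]-.15+s
    print('s',s,'d_img',x,'score',q,'u mm',round(u*1e3,1),'d_pred mm',round((f[0]-off(u))*1e3,1),'t_img',round(get_state()['time_s'],3))
E
python3 - <<'E'
from h import *
W=dict(np.load('pics/w4.npz'));print(rtrack(W))
W=dict(np.load('pics/w3.npz'));print(rtrack(W))
step(0,.1)
E
```

```text
(np.float64(0.014), np.float64(0.0024), np.float64(1.0))
(np.float64(0.0012), np.float64(0.002), np.float64(1.0))
t 7.1 tcp [0.5651 0.0544 0.198 ] yaw_y -66.48 z [ 2.e-04 -1.e-04 -1.e+00] F [-0.63 -0.34 -2.4 ] g 55.0 0.385 j [ 0.09  0.31  1.8  -0.    1.03  1.25]
stick feed xy mm [-60.1 -10.2] tip z 41.0 F feed [-0.65 -0.3 ]
s 0.016 d_img 0.0024 score 1.0 u mm -144.2 d_pred mm -26.9 t_img 7.15
```

Call:
drive_tool --motion '[{"wx": 0, "wy": 0, "wz": 0, "dx": 0, "dy": 0, "dz": 0, "gripper": 0.1}, {"wx": 0, "wy": 0, "wz": 0, "dx": 0, "dy": 0, "dz": 0, "gripper": 0.1}, {"wx": 0, "wy": 0, "wz": 0, "dx": 0, "dy": 0, "dz": 0, "gripper": 0.1}, {"wx": 0, "wy": 0, "wz": 0, "dx": 0, "dy": 0, "dz": 0, "gripper": 0.1}, {"wx": 0, "wy": 0, "wz": 0, "dx": 0, "dy": 0, "dz": 0, "gripper": 0.1}, {"wx": 0, "wy": 0, "wz": 0, "dx": 0, "dy": 0, "dz": 0, "gripper": 0.1}, {"wx": 0, "wy": 0, "wz": 0, "dx": 0, "dy": 0, "dz": 0, "gripper": 0.1}, {"wx": 0, "wy": 0, "wz": 0, "dx": 0, "dy": 0, "dz": 0, "gripper": 0.1}]'

```text
time_s: 7.82
tcp_pos: [0.5652, 0.0549, 0.1975]
tool_rot: [3.075, 0.641, -0.0]
ft_force: [-0.6, 0.5, -2.9]
gripper_width: 0.389
grasp_force: 55.0
```

```bash
python3 - <<'E'
from h import *
step(0,.12)
E
```

```text
t 7.82 tcp [0.5652 0.0549 0.1975] yaw_y -66.45 z [-1.e-04 -0.e+00 -1.e+00] F [-0.64  0.51 -2.86] g 55.0 0.389 j [ 0.09  0.31  1.8  -0.    1.03  1.25]
stick feed xy mm [-59.9  -9.7] tip z 40.5 F feed [-0.61  0.55]
s 0.0376 d_img 0.002 score 1.0 u mm -122.1 d_pred mm -40.9 t_img 7.867
```

Call:
drive_tool --motion '[{"wx": 0, "wy": 0, "wz": 0, "dx": 0, "dy": 0, "dz": 0, "gripper": 0.1}, {"wx": 0, "wy": 0, "wz": 0, "dx": 0, "dy": 0, "dz": 0, "gripper": 0.1}, {"wx": 0, "wy": 0, "wz": 0, "dx": 0, "dy": 0, "dz": 0, "gripper": 0.1}, {"wx": 0, "wy": 0, "wz": 0, "dx": 0.033, "dy": 0.012, "dz": 0, "gripper": 0.1}, {"wx": 0, "wy": 0, "wz": 0, "dx": 0.033, "dy": 0.012, "dz": 0, "gripper": 0.1}, {"wx": 0, "wy": 0, "wz": 0, "dx": 0, "dy": 0, "dz": 0, "gripper": 0.1}, {"wx": 0, "wy": 0, "wz": 0, "dx": 0, "dy": 0, "dz": 0, "gripper": 0.1}, {"wx": 0, "wy": 0, "wz": 0, "dx": 0, "dy": 0, "dz": 0, "gripper": 0.1}]'

```text
time_s: 8.53
tcp_pos: [0.5996, 0.057, 0.1972]
tool_rot: [-3.075, -0.641, 0.002]
ft_force: [-0.4, -0.2, -2.6]
gripper_width: 0.391
grasp_force: 55.0
```

```bash
python3 - <<'E'
from h import *
step(0.02,.14)
E
```

```text
t 8.53 tcp [0.5996 0.057  0.1972] yaw_y -66.46 z [-1.2e-03 -1.0e-04 -1.0e+00] F [-0.42 -0.2  -2.63] g 55.0 0.391 j [ 0.09  0.36  1.72 -0.    1.06  1.25]
stick feed xy mm [-25.5  -9.6] tip z 40.2 F feed [-0.43 -0.18]
s 0.062 d_img 0.0 score 1.0 u mm -97.6 d_pred mm -21.1 t_img 8.583
```

Call:
drive_tool --motion '[{"wx": 0, "wy": 0, "wz": 0, "dx": 0, "dy": 0, "dz": 0, "gripper": 0.1}, {"wx": 0, "wy": 0, "wz": 0, "dx": 0, "dy": 0, "dz": 0, "gripper": 0.1}, {"wx": 0, "wy": 0, "wz": 0, "dx": 0.0117, "dy": 0.0043, "dz": 0, "gripper": 0.1}, {"wx": 0, "wy": 0, "wz": 0, "dx": 0.0117, "dy": 0.0043, "dz": 0, "gripper": 0.1}, {"wx": 0, "wy": 0, "wz": 0, "dx": 0.0117, "dy": 0.0043, "dz": 0, "gripper": 0.1}, {"wx": 0, "wy": 0, "wz": 0, "dx": 0.0117, "dy": 0.0043, "dz": 0, "gripper": 0.1}, {"wx": 0, "wy": 0, "wz": 0, "dx": 0, "dy": 0, "dz": 0, "gripper": 0.1}, {"wx": 0, "wy": 0, "wz": 0, "dx": 0, "dy": 0, "dz": 0, "gripper": 0.1}]'

```text
time_s: 9.25
tcp_pos: [0.6249, 0.0581, 0.197]
tool_rot: [3.075, 0.641, -0.003]
ft_force: [-3.2, -3.6, -3.6]
gripper_width: 0.389
grasp_force: 55.0
```

```bash
python3 - <<'E'
from h import *
step(0.05,.16)
E
```

```text
t 9.25 tcp [0.6249 0.0581 0.197 ] yaw_y -66.45 z [-1.8e-03 -8.0e-04 -1.0e+00] F [-3.22 -3.58 -3.65] g 55.0 0.389 j [ 0.09  0.4   1.67 -0.    1.08  1.25]
stick feed xy mm [-0.2 -9.9] tip z 40.0 F feed [-3.42 -3.39]
s 0.0856 d_img 0.0148 score 1.0 u mm -74.3 d_pred mm 8.1 t_img 9.3
```

Call:
drive_tool --motion '[{"wx": 0, "wy": 0, "wz": 0, "dx": -0.0026, "dy": -0.001, "dz": 0, "gripper": 0.1}, {"wx": 0, "wy": 0, "wz": 0, "dx": -0.0026, "dy": -0.001, "dz": 0, "gripper": 0.1}, {"wx": 0, "wy": 0, "wz": 0, "dx": -0.0026, "dy": -0.001, "dz": 0, "gripper": 0.1}, {"wx": 0, "wy": 0, "wz": 0, "dx": -0.0026, "dy": -0.001, "dz": 0, "gripper": 0.1}]'

```text
time_s: 9.63
tcp_pos: [0.6191, 0.0581, 0.1975]
tool_rot: [3.075, 0.641, -0.001]
ft_force: [-3.4, -3.9, -2.5]
gripper_width: 0.386
grasp_force: 55.0
```

```bash
python3 - <<'E'
from h import *
step(0.07,.16)
E
```

```text
t 9.63 tcp [0.6191 0.0581 0.1975] yaw_y -66.46 z [-4.e-04 -3.e-04 -1.e+00] F [-3.42 -3.9  -2.48] g 55.0 0.386 j [ 0.09  0.39  1.68 -0.    1.07  1.25]
stick feed xy mm [-5.9 -9.6] tip z 40.5 F feed [-3.64 -3.7 ]
s 0.0956 d_img 0.016 score 1.0 u mm -64.0 d_pred mm 8.9 t_img 9.683
```

Call:
drive_tool --motion '[{"wx": 0, "wy": 0, "wz": 0, "dx": -0.0026, "dy": -0.001, "dz": 0, "gripper": 0.1}, {"wx": 0, "wy": 0, "wz": 0, "dx": -0.0026, "dy": -0.001, "dz": 0, "gripper": 0.1}, {"wx": 0, "wy": 0, "wz": 0, "dx": -0.0026, "dy": -0.001, "dz": 0, "gripper": 0.1}, {"wx": 0, "wy": 0, "wz": 0, "dx": -0.0026, "dy": -0.001, "dz": 0, "gripper": 0.1}]'

```text
time_s: 10.02
tcp_pos: [0.6137, 0.0579, 0.1976]
tool_rot: [3.075, 0.641, -0.0]
ft_force: [-3.2, -2.9, -2.8]
gripper_width: 0.388
grasp_force: 55.0
```

```bash
python3 - <<'E'
from h import *
step(0.08,.16)
E
```

```text
t 10.02 tcp [0.6137 0.0579 0.1976] yaw_y -66.45 z [-1.e-04 -2.e-04 -1.e+00] F [-3.15 -2.91 -2.79] g 55.0 0.388 j [ 0.09  0.38  1.69 -0.    1.07  1.25]
stick feed xy mm [-11.3  -9.4] tip z 40.6 F feed [-3.31 -2.73]
s 0.104 d_img 0.0164 score 1.0 u mm -55.4 d_pred mm 9.4 t_img 10.067
```

Call:
drive_tool --motion '[{"wx": 0, "wy": 0, "wz": 0, "dx": -0.0023, "dy": -0.0008, "dz": 0, "gripper": 0.1}, {"wx": 0, "wy": 0, "wz": 0, "dx": -0.0023, "dy": -0.0008, "dz": 0, "gripper": 0.1}, {"wx": 0, "wy": 0, "wz": 0, "dx": -0.0023, "dy": -0.0008, "dz": 0, "gripper": 0.1}, {"wx": 0, "wy": 0, "wz": 0, "dx": -0.0023, "dy": -0.0008, "dz": 0, "gripper": 0.1}]'

```text
time_s: 10.4
tcp_pos: [0.6089, 0.0577, 0.1976]
tool_rot: [-3.075, -0.641, 0.0]
ft_force: [-3.1, -3.7, -3.1]
gripper_width: 0.391
grasp_force: 55.0
```

```bash
python3 - <<'E'
from h import *
step(0.09,.17)
E
```

```text
t 10.4 tcp [0.6089 0.0577 0.1976] yaw_y -66.46 z [-2.e-04  0.e+00 -1.e+00] F [-3.06 -3.68 -3.15] g 55.0 0.391 j [0.09 0.37 1.7  0.   1.06 1.25]
stick feed xy mm [-16.2  -9.4] tip z 40.6 F feed [-3.27 -3.5 ]
s 0.1116 d_img 0.0168 score 1.0 u mm -47.8 d_pred mm 9.7 t_img 10.45
```

Call:
drive_tool --motion '[{"wx": 0, "wy": 0, "wz": 0, "dx": -0.0021, "dy": -0.0008, "dz": 0, "gripper": 0.1}, {"wx": 0, "wy": 0, "wz": 0, "dx": -0.0021, "dy": -0.0008, "dz": 0, "gripper": 0.1}, {"wx": 0, "wy": 0, "wz": 0, "dx": -0.0021, "dy": -0.0008, "dz": 0, "gripper": 0.1}, {"wx": 0, "wy": 0, "wz": 0, "dx": -0.0021, "dy": -0.0008, "dz": 0, "gripper": 0.1}, {"wx": 0, "wy": 0, "wz": 0, "dx": -0.0021, "dy": -0.0008, "dz": 0, "gripper": 0.1}]'

```text
time_s: 10.87
tcp_pos: [0.6034, 0.0574, 0.1976]
tool_rot: [3.075, 0.641, -0.0]
ft_force: [-4.5, -4.0, -2.6]
gripper_width: 0.39
grasp_force: 55.0
```

```bash
python3 - <<'E'
from h import *
step(0.09,.17)
E
```

```text
t 10.87 tcp [0.6034 0.0574 0.1976] yaw_y -66.46 z [-1.e-04 -1.e-04 -1.e+00] F [-4.46 -4.   -2.64] g 55.0 0.39 j [ 0.09  0.37  1.71 -0.    1.06  1.25]
stick feed xy mm [-21.7  -9.4] tip z 40.6 F feed [-4.68 -3.73]
s 0.1216 d_img 0.0168 score 1.0 u mm -37.8 d_pred mm 10.3 t_img 10.917
```

Call:
drive_tool --motion '[{"wx": 0, "wy": 0, "wz": 0, "dx": -0.0018, "dy": -0.0007, "dz": 0, "gripper": 0.1}, {"wx": 0, "wy": 0, "wz": 0, "dx": -0.0018, "dy": -0.0007, "dz": 0, "gripper": 0.1}, {"wx": 0, "wy": 0, "wz": 0, "dx": -0.0017, "dy": -0.0006, "dz": 0, "gripper": 0.1}, {"wx": 0, "wy": 0, "wz": 0, "dx": -0.0016, "dy": -0.0006, "dz": 0, "gripper": 0.1}, {"wx": 0, "wy": 0, "wz": 0, "dx": -0.0015, "dy": -0.0006, "dz": 0, "gripper": 0.1}]'

```text
time_s: 11.33
tcp_pos: [0.599, 0.0572, 0.1976]
tool_rot: [-3.075, -0.641, -0.0]
ft_force: [-3.3, -2.6, -3.1]
gripper_width: 0.389
grasp_force: 55.0
```

```bash
python3 - <<'E'
from h import *
step(0.1,.18)
E
```

```text
t 11.33 tcp [0.599  0.0572 0.1976] yaw_y -66.46 z [ 0.e+00  1.e-04 -1.e+00] F [-3.34 -2.61 -3.11] g 55.0 0.389 j [0.09 0.36 1.72 0.   1.06 1.25]
stick feed xy mm [-26.1  -9.3] tip z 40.6 F feed [-3.48 -2.42]
s 0.1316 d_img 0.0168 score 1.0 u mm -27.7 d_pred mm 11.0 t_img 11.383
```

Call:
drive_tool --motion '[{"wx": 0, "wy": 0, "wz": 0, "dx": -0.0015, "dy": -0.0006, "dz": 0, "gripper": 0.1}, {"wx": 0, "wy": 0, "wz": 0, "dx": -0.0014, "dy": -0.0005, "dz": 0, "gripper": 0.1}, {"wx": 0, "wy": 0, "wz": 0, "dx": -0.0012, "dy": -0.0005, "dz": 0, "gripper": 0.1}, {"wx": 0, "wy": 0, "wz": 0, "dx": -0.0011, "dy": -0.0004, "dz": 0, "gripper": 0.1}, {"wx": 0, "wy": 0, "wz": 0, "dx": -0.0009, "dy": -0.0003, "dz": 0, "gripper": 0.1}]'

```text
time_s: 11.8
tcp_pos: [0.5958, 0.0572, 0.1976]
tool_rot: [-3.075, -0.641, -0.0]
ft_force: [-3.5, -2.2, -2.2]
gripper_width: 0.388
grasp_force: 55.0
```

```bash
python3 - <<'E'
from h import *
step(0.11,.19)
E
```

```text
t 11.8 tcp [0.5958 0.0572 0.1976] yaw_y -66.46 z [ 1.e-04  3.e-04 -1.e+00] F [-3.47 -2.2  -2.23] g 55.0 0.388 j [0.09 0.35 1.73 0.   1.05 1.25]
stick feed xy mm [-29.3  -9.1] tip z 40.6 F feed [-3.59 -2.  ]
s 0.1428 d_img 0.0176 score 1.0 u mm -16.3 d_pred mm 11.6 t_img 11.85
```

Call:
drive_tool --motion '[{"wx": 0, "wy": 0, "wz": 0, "dx": -0.0009, "dy": -0.0003, "dz": 0, "gripper": 0.1}, {"wx": 0, "wy": 0, "wz": 0, "dx": -0.0008, "dy": -0.0003, "dz": 0, "gripper": 0.1}, {"wx": 0, "wy": 0, "wz": 0, "dx": -0.0006, "dy": -0.0002, "dz": 0, "gripper": 0.1}, {"wx": 0, "wy": 0, "wz": 0, "dx": -0.0004, "dy": -0.0002, "dz": 0, "gripper": 0.1}, {"wx": 0, "wy": 0, "wz": 0, "dx": -0.0002, "dy": 0, "dz": 0, "gripper": 0.1}]'

```text
time_s: 12.27
tcp_pos: [0.5942, 0.0569, 0.1976]
tool_rot: [-3.075, -0.641, 0.0]
ft_force: [-4.5, -2.0, -2.2]
gripper_width: 0.391
grasp_force: 55.0
```

```bash
python3 - <<'E'
from h import *
step(0.12,.2)
E
```

```text
t 12.27 tcp [0.5942 0.0569 0.1976] yaw_y -66.46 z [-1.e-04  0.e+00 -1.e+00] F [-4.52 -1.97 -2.24] g 55.0 0.391 j [0.09 0.35 1.74 0.   1.05 1.25]
stick feed xy mm [-30.8  -9.3] tip z 40.6 F feed [-4.63 -1.7 ]
s 0.1548 d_img 0.0176 score 1.0 u mm -4.5 d_pred mm 12.0 t_img 12.317
```

Call:
drive_tool --motion '[{"wx": 0, "wy": 0, "wz": 0, "dx": 0, "dy": 0, "dz": 0, "gripper": 0.1}, {"wx": 0, "wy": 0, "wz": 0, "dx": 0, "dy": 0, "dz": 0, "gripper": 0.1}, {"wx": 0, "wy": 0, "wz": 0, "dx": 0.0003, "dy": 0.0001, "dz": 0, "gripper": 0.1}, {"wx": 0, "wy": 0, "wz": 0, "dx": 0.0005, "dy": 0.0002, "dz": 0, "gripper": 0.1}, {"wx": 0, "wy": 0, "wz": 0, "dx": 0.0008, "dy": 0.0003, "dz": 0, "gripper": 0.1}]'

```text
time_s: 12.73
tcp_pos: [0.5952, 0.057, 0.1976]
tool_rot: [-3.075, -0.641, -0.0]
ft_force: [-3.8, -1.0, -2.7]
gripper_width: 0.386
grasp_force: 55.0
```

```bash
python3 - <<'E'
from h import *
step(0.13,.21)
E
```

```text
t 12.73 tcp [0.5952 0.057  0.1976] yaw_y -66.46 z [ 0.e+00  2.e-04 -1.e+00] F [-3.78 -0.95 -2.65] g 55.0 0.386 j [0.09 0.35 1.73 0.   1.05 1.25]
stick feed xy mm [-29.9  -9.3] tip z 40.6 F feed [-3.83 -0.73]
s 0.1688 d_img 0.0176 score 1.0 u mm 9.5 d_pred mm 12.4 t_img 12.783
```

Call:
drive_tool --motion '[{"wx": 0, "wy": 0, "wz": 0, "dx": 0.0011, "dy": 0.0004, "dz": 0, "gripper": 0.1}, {"wx": 0, "wy": 0, "wz": 0, "dx": 0.0015, "dy": 0.0006, "dz": 0, "gripper": 0.1}, {"wx": 0, "wy": 0, "wz": 0, "dx": 0.0018, "dy": 0.0007, "dz": 0, "gripper": 0.1}, {"wx": 0, "wy": 0, "wz": 0, "dx": 0.0021, "dy": 0.0008, "dz": 0, "gripper": 0.1}, {"wx": 0, "wy": 0, "wz": 0, "dx": 0.0024, "dy": 0.0009, "dz": 0, "gripper": 0.1}]'

```text
time_s: 13.2
tcp_pos: [0.6, 0.0573, 0.1976]
tool_rot: [-3.075, -0.641, 0.0]
ft_force: [-4.8, 1.5, -3.1]
gripper_width: 0.393
grasp_force: 55.0
```

```bash
python3 - <<'E'
from h import *
step(0.14,.23)
E
```

```text
t 13.2 tcp [0.6    0.0573 0.1976] yaw_y -66.46 z [-2.e-04  3.e-04 -1.e+00] F [-4.79  1.49 -3.14] g 55.0 0.393 j [0.09 0.36 1.72 0.   1.06 1.25]
stick feed xy mm [-25.1  -9.3] tip z 40.6 F feed [-4.7   1.77]
s 0.1832 d_img 0.018 score 1.0 u mm 23.9 d_pred mm 13.5 t_img 13.25
```

Call:
drive_tool --motion '[{"wx": 0, "wy": 0, "wz": 0, "dx": 0.0021, "dy": 0.0008, "dz": 0, "gripper": 0.1}, {"wx": 0, "wy": 0, "wz": 0, "dx": 0.0024, "dy": 0.0009, "dz": 0, "gripper": 0.1}, {"wx": 0, "wy": 0, "wz": 0, "dx": 0.0026, "dy": 0.001, "dz": 0, "gripper": 0.1}, {"wx": 0, "wy": 0, "wz": 0, "dx": 0.0028, "dy": 0.001, "dz": 0, "gripper": 0.1}, {"wx": 0, "wy": 0, "wz": 0, "dx": 0.003, "dy": 0.0011, "dz": 0, "gripper": 0.1}]'

```text
time_s: 13.67
tcp_pos: [0.6069, 0.0577, 0.1976]
tool_rot: [-3.075, -0.641, -0.0]
ft_force: [-4.6, 1.2, -2.7]
gripper_width: 0.387
grasp_force: 55.0
```

```bash
python3 - <<'E'
from h import *
step(0.16,.25)
E
```

```text
t 13.67 tcp [0.6069 0.0577 0.1976] yaw_y -66.46 z [-0.e+00  3.e-04 -1.e+00] F [-4.6   1.25 -2.75] g 55.0 0.387 j [0.09 0.37 1.71 0.   1.06 1.25]
stick feed xy mm [-18.1  -9.3] tip z 40.6 F feed [-4.52  1.51]
s 0.1976 d_img 0.02 score 1.0 u mm 38.3 d_pred mm 13.7 t_img 13.717
```

Call:
drive_tool --motion '[{"wx": 0, "wy": 0, "wz": 0, "dx": 0.0026, "dy": 0.001, "dz": 0, "gripper": 0.1}, {"wx": 0, "wy": 0, "wz": 0, "dx": 0.0028, "dy": 0.001, "dz": 0, "gripper": 0.1}, {"wx": 0, "wy": 0, "wz": 0, "dx": 0.003, "dy": 0.0011, "dz": 0, "gripper": 0.1}, {"wx": 0, "wy": 0, "wz": 0, "dx": 0.0032, "dy": 0.0012, "dz": 0, "gripper": 0.1}]'

```text
time_s: 14.05
tcp_pos: [0.6132, 0.0579, 0.1977]
tool_rot: [-3.076, -0.641, -0.0]
ft_force: [-3.8, 1.0, -3.1]
gripper_width: 0.389
grasp_force: 55.0
```

```bash
python3 - <<'E'
from h import *
step(0.17,.26)
E
```

```text
t 14.05 tcp [0.6132 0.0579 0.1977] yaw_y -66.46 z [ 2.e-04  1.e-04 -1.e+00] F [-3.75  1.05 -3.12] g 55.0 0.389 j [0.09 0.38 1.69 0.   1.07 1.25]
stick feed xy mm [-11.8  -9.4] tip z 40.7 F feed [-3.69  1.26]
s 0.2112 d_img 0.0156 score 1.0 u mm 51.8 d_pred mm 11.4 t_img 14.1
```

Call:
drive_tool --motion '[{"wx": 0, "wy": 0, "wz": 0, "dx": 0.0048, "dy": 0.0018, "dz": 0, "gripper": 0.1}, {"wx": 0, "wy": 0, "wz": 0, "dx": 0.0047, "dy": 0.0017, "dz": 0, "gripper": 0.1}, {"wx": 0, "wy": 0, "wz": 0, "dx": 0.0046, "dy": 0.0017, "dz": 0, "gripper": 0.1}, {"wx": 0, "wy": 0, "wz": 0, "dx": 0.0042, "dy": 0.0015, "dz": 0, "gripper": 0.1}]'

```text
time_s: 14.43
tcp_pos: [0.623, 0.0585, 0.1976]
tool_rot: [3.076, 0.641, 0.0]
ft_force: [-3.8, 0.6, -2.7]
gripper_width: 0.391
grasp_force: 55.0
```

```bash
python3 - <<'E'
from h import *
step(0.19,.27)
E
```

```text
t 14.43 tcp [0.623  0.0585 0.1976] yaw_y -66.46 z [ 1.e-04 -0.e+00 -1.e+00] F [-3.79  0.59 -2.71] g 55.0 0.391 j [ 0.09  0.4   1.67 -0.    1.08  1.25]
stick feed xy mm [-2.  -9.4] tip z 40.6 F feed [-3.75  0.81]
s 0.2288 d_img 0.0164 score 1.0 u mm 69.4 d_pred mm 9.2 t_img 14.483
```

Call:
drive_tool --motion '[{"wx": 0, "wy": 0, "wz": 0, "dx": 0.0036, "dy": 0.0013, "dz": 0, "gripper": 0.1}, {"wx": 0, "wy": 0, "wz": 0, "dx": 0.0033, "dy": 0.0012, "dz": 0, "gripper": 0.1}, {"wx": 0, "wy": 0, "wz": 0, "dx": 0.0029, "dy": 0.0011, "dz": 0, "gripper": 0.1}, {"wx": 0, "wy": 0, "wz": 0, "dx": 0.0024, "dy": 0.0009, "dz": 0, "gripper": 0.1}]'

```text
time_s: 14.82
tcp_pos: [0.6294, 0.0587, 0.1976]
tool_rot: [3.075, 0.641, 0.0]
ft_force: [-2.8, -0.2, -3.2]
gripper_width: 0.391
grasp_force: 55.0
```

```bash
python3 - <<'E'
from h import *
step(0.2,.28)
E
```

```text
t 14.82 tcp [0.6294 0.0587 0.1976] yaw_y -66.45 z [ 1.e-04 -2.e-04 -1.e+00] F [-2.85 -0.25 -3.16] g 55.0 0.391 j [ 0.09  0.4   1.66 -0.    1.08  1.25]
stick feed xy mm [ 4.4 -9.5] tip z 40.6 F feed [-2.86 -0.08]
s 0.2444 d_img 0.0152 score 1.0 u mm 84.9 d_pred mm 8.1 t_img 14.867
```

Call:
drive_tool --motion '[{"wx": 0, "wy": 0, "wz": 0, "dx": 0.0028, "dy": 0.001, "dz": 0, "gripper": 0.1}, {"wx": 0, "wy": 0, "wz": 0, "dx": 0.001, "dy": 0.0004, "dz": 0, "gripper": 0.1}, {"wx": 0, "wy": 0, "wz": 0, "dx": 0, "dy": 0, "dz": 0, "gripper": 0.1}, {"wx": 0, "wy": 0, "wz": 0, "dx": -0.001, "dy": -0.0004, "dz": 0, "gripper": 0.1}]'

```text
time_s: 15.2
tcp_pos: [0.6307, 0.0586, 0.1975]
tool_rot: [3.075, 0.641, -0.0]
ft_force: [-3.6, -2.2, -1.8]
gripper_width: 0.391
grasp_force: 55.0
```

```bash
python3 - <<'E'
from h import *
step(0.22,.3)
E
```

```text
t 15.2 tcp [0.6307 0.0586 0.1975] yaw_y -66.45 z [-0.e+00 -7.e-04 -1.e+00] F [-3.55 -2.21 -1.77] g 55.0 0.391 j [ 0.09  0.41  1.65 -0.    1.08  1.25]
stick feed xy mm [ 5.6 -9.8] tip z 40.5 F feed [-3.67 -2.  ]
s 0.2604 d_img 0.0156 score 1.0 u mm 100.6 d_pred mm 11.3 t_img 15.25
```

Call:
drive_tool --motion '[{"wx": 0, "wy": 0, "wz": 0, "dx": -0.0021, "dy": -0.0008, "dz": 0, "gripper": 0.1}, {"wx": 0, "wy": 0, "wz": 0, "dx": -0.0024, "dy": -0.0009, "dz": 0, "gripper": 0.1}, {"wx": 0, "wy": 0, "wz": 0, "dx": -0.0027, "dy": -0.001, "dz": 0, "gripper": 0.1}, {"wx": 0, "wy": 0, "wz": 0, "dx": -0.0028, "dy": -0.001, "dz": 0, "gripper": 0.1}]'

```text
time_s: 15.58
tcp_pos: [0.6252, 0.0584, 0.1976]
tool_rot: [3.075, 0.641, -0.0]
ft_force: [-2.4, -2.9, -2.6]
gripper_width: 0.389
grasp_force: 55.0
```

```bash
python3 - <<'E'
from h import *
step(0.24,.31)
E
```

```text
t 15.58 tcp [0.6252 0.0584 0.1976] yaw_y -66.46 z [ 1.e-04 -4.e-04 -1.e+00] F [-2.35 -2.9  -2.57] g 55.0 0.389 j [ 0.09  0.4   1.67 -0.    1.08  1.25]
stick feed xy mm [ 0.1 -9.6] tip z 40.6 F feed [-2.51 -2.76]
s 0.2724 d_img 0.0152 score 1.0 u mm 112.8 d_pred mm 12.8 t_img 15.633
```

Call:
drive_tool --motion '[{"wx": 0, "wy": 0, "wz": 0, "dx": -0.0022, "dy": -0.0008, "dz": 0, "gripper": 0.1}, {"wx": 0, "wy": 0, "wz": 0, "dx": -0.0024, "dy": -0.0009, "dz": 0, "gripper": 0.1}, {"wx": 0, "wy": 0, "wz": 0, "dx": -0.0026, "dy": -0.001, "dz": 0, "gripper": 0.1}, {"wx": 0, "wy": 0, "wz": 0, "dx": -0.0026, "dy": -0.001, "dz": 0, "gripper": 0.1}, {"wx": 0, "wy": 0, "wz": 0, "dx": -0.0026, "dy": -0.001, "dz": 0, "gripper": 0.1}]'

```text
time_s: 16.05
tcp_pos: [0.6186, 0.0582, 0.1976]
tool_rot: [3.075, 0.641, -0.0]
ft_force: [-3.1, -3.1, -3.1]
gripper_width: 0.389
grasp_force: 55.0
```

```bash
python3 - <<'E'
from h import *
step(0.25,.32)
E
```

```text
t 16.05 tcp [0.6186 0.0582 0.1976] yaw_y -66.46 z [-1.e-04 -1.e-04 -1.e+00] F [-3.12 -3.14 -3.07] g 55.0 0.389 j [ 0.09  0.39  1.68 -0.    1.07  1.25]
stick feed xy mm [-6.5 -9.4] tip z 40.6 F feed [-3.3  -2.95]
s 0.2816 d_img 0.016 score 1.0 u mm 122.2 d_pred mm 12.6 t_img 16.1
```

Call:
drive_tool --motion '[{"wx": 0, "wy": 0, "wz": 0, "dx": -0.0025, "dy": -0.0009, "dz": 0, "gripper": 0.1}, {"wx": 0, "wy": 0, "wz": 0, "dx": -0.0025, "dy": -0.0009, "dz": 0, "gripper": 0.1}, {"wx": 0, "wy": 0, "wz": 0, "dx": -0.0025, "dy": -0.0009, "dz": 0, "gripper": 0.1}, {"wx": 0, "wy": 0, "wz": 0, "dx": -0.0025, "dy": -0.0009, "dz": 0, "gripper": 0.1}, {"wx": 0, "wy": 0, "wz": 0, "dx": -0.0025, "dy": -0.0009, "dz": 0, "gripper": 0.1}]'

```text
time_s: 16.52
tcp_pos: [0.6119, 0.0578, 0.1976]
tool_rot: [3.075, 0.641, -0.0]
ft_force: [-2.9, -5.1, -3.2]
gripper_width: 0.388
grasp_force: 55.0
```

```bash
python3 - <<'E'
from h import *
step(0.26,.33)
E
```

```text
t 16.52 tcp [0.6119 0.0578 0.1976] yaw_y -66.45 z [-1.e-04 -1.e-04 -1.e+00] F [-2.89 -5.07 -3.23] g 55.0 0.388 j [ 0.09  0.38  1.7  -0.    1.07  1.25]
stick feed xy mm [-13.2  -9.5] tip z 40.6 F feed [-3.18 -4.9 ]
s 0.2916 d_img 0.0168 score 1.0 u mm 132.1 d_pred mm 12.7 t_img 16.567
```

Call:
drive_tool --motion '[{"wx": 0, "wy": 0, "wz": 0, "dx": -0.025, "dy": -0.009, "dz": 0, "gripper": 0.1}, {"wx": 0, "wy": 0, "wz": 0, "dx": -0.05, "dy": -0.018, "dz": 0, "gripper": 0.1}, {"wx": 0, "wy": 0, "wz": 0, "dx": -0.05, "dy": -0.018, "dz": 0, "gripper": 0.1}, {"wx": 0, "wy": 0, "wz": 0, "dx": 0, "dy": 0, "dz": -0.04, "gripper": 0.1}, {"wx": 0, "wy": 0, "wz": 0, "dx": 0, "dy": 0, "dz": -0.08, "gripper": 0.1}, {"wx": 0, "wy": 0, "wz": 0, "dx": 0, "dy": 0, "dz": -0.08, "gripper": 0.1}, {"wx": 0, "wy": 0, "wz": 0, "dx": 0, "dy": 0, "dz": -0.08, "gripper": 0.1}, {"wx": 0, "wy": 0, "wz": 0, "dx": 0, "dy": 0, "dz": -0.04, "gripper": 0.1}]'

```text
time_s: 17.23
tcp_pos: [0.5483, 0.0546, 0.3637]
tool_rot: [-3.075, -0.641, -0.016]
ft_force: [2.1, -0.5, -2.6]
gripper_width: 0.386
grasp_force: 55.0
```

Call:
drive_tool --motion '[{"wx": 0, "wy": 0, "wz": 0, "dx": 0, "dy": 0, "dz": 0, "gripper": 0.1}, {"wx": 0, "wy": 0, "wz": 0, "dx": 0, "dy": 0, "dz": 0, "gripper": 0.1}, {"wx": 0, "wy": 0, "wz": 0, "dx": 0, "dy": 0, "dz": 0, "gripper": 0.1}, {"wx": 0, "wy": 0, "wz": 0, "dx": 0, "dy": 0, "dz": 0, "gripper": 0.1}, {"wx": 0, "wy": 0, "wz": 0, "dx": 0, "dy": 0, "dz": 0, "gripper": 0.1}, {"wx": 0, "wy": 0, "wz": 0, "dx": 0, "dy": 0, "dz": 0, "gripper": 0.1}, {"wx": 0, "wy": 0, "wz": 0, "dx": 0, "dy": 0, "dz": 0, "gripper": 0.1}, {"wx": 0, "wy": 0, "wz": 0, "dx": 0, "dy": 0, "dz": 0, "gripper": 0.1}]'

```text
time_s: 17.9
tcp_pos: [0.5457, 0.0535, 0.3571]
tool_rot: [-3.075, -0.641, 0.001]
ft_force: [0.1, 0.2, -3.1]
gripper_width: 0.388
grasp_force: 55.0
```

Call:
drive_tool --motion '[{"wx": 0, "wy": 0, "wz": 0, "dx": 0, "dy": 0, "dz": 0, "gripper": 0.1}, {"wx": 0, "wy": 0, "wz": 0, "dx": 0, "dy": 0, "dz": 0, "gripper": 0.1}, {"wx": 0, "wy": 0, "wz": 0, "dx": 0, "dy": 0, "dz": 0, "gripper": 0.1}, {"wx": 0, "wy": 0, "wz": 0, "dx": 0, "dy": 0, "dz": 0, "gripper": 0.1}, {"wx": 0, "wy": 0, "wz": 0, "dx": 0, "dy": 0, "dz": 0, "gripper": 0.1}, {"wx": 0, "wy": 0, "wz": 0, "dx": 0, "dy": 0, "dz": 0, "gripper": 0.1}, {"wx": 0, "wy": 0, "wz": 0, "dx": 0, "dy": 0, "dz": 0, "gripper": 0.1}, {"wx": 0, "wy": 0, "wz": 0, "dx": 0, "dy": 0, "dz": 0, "gripper": 0.1}]'

```text
time_s: 18.57
tcp_pos: [0.5458, 0.0535, 0.3576]
tool_rot: [3.075, 0.641, 0.0]
ft_force: [0.6, 0.6, -2.2]
gripper_width: 0.385
grasp_force: 55.0
```

Call:
drive_tool --motion '[{"wx": 0, "wy": 0, "wz": 0, "dx": 0, "dy": 0, "dz": 0, "gripper": 0.1}, {"wx": 0, "wy": 0, "wz": 0, "dx": 0, "dy": 0, "dz": 0, "gripper": 0.1}, {"wx": 0, "wy": 0, "wz": 0, "dx": 0, "dy": 0, "dz": 0, "gripper": 0.1}, {"wx": 0, "wy": 0, "wz": 0, "dx": 0, "dy": 0, "dz": 0, "gripper": 0.1}, {"wx": 0, "wy": 0, "wz": 0, "dx": 0, "dy": 0, "dz": 0, "gripper": 0.1}, {"wx": 0, "wy": 0, "wz": 0, "dx": 0, "dy": 0, "dz": 0, "gripper": 0.1}, {"wx": 0, "wy": 0, "wz": 0, "dx": 0, "dy": 0, "dz": 0, "gripper": 0.1}, {"wx": 0, "wy": 0, "wz": 0, "dx": 0, "dy": 0, "dz": 0, "gripper": 0.1}]'

```text
time_s: 19.23
tcp_pos: [0.5458, 0.0535, 0.3576]
tool_rot: [3.076, 0.641, 0.0]
ft_force: [-0.5, 0.2, -2.8]
gripper_width: 0.385
grasp_force: 55.0
```

Call:
drive_tool --motion '[{"wx": 0, "wy": 0, "wz": 0, "dx": 0, "dy": 0, "dz": 0, "gripper": 0.1}, {"wx": 0, "wy": 0, "wz": 0, "dx": 0, "dy": 0, "dz": 0, "gripper": 0.1}, {"wx": 0, "wy": 0, "wz": 0, "dx": 0, "dy": 0, "dz": 0, "gripper": 0.1}, {"wx": 0, "wy": 0, "wz": 0, "dx": 0, "dy": 0, "dz": 0, "gripper": 0.1}, {"wx": 0, "wy": 0, "wz": 0, "dx": 0, "dy": 0, "dz": 0, "gripper": 0.1}, {"wx": 0, "wy": 0, "wz": 0, "dx": 0, "dy": 0, "dz": 0, "gripper": 0.1}, {"wx": 0, "wy": 0, "wz": 0, "dx": 0, "dy": 0, "dz": 0, "gripper": 0.1}, {"wx": 0, "wy": 0, "wz": 0, "dx": 0, "dy": 0, "dz": 0, "gripper": 0.1}]'

```text
time_s: 19.9
tcp_pos: [0.5458, 0.0535, 0.3576]
tool_rot: [-3.076, -0.641, -0.0]
ft_force: [-0.3, 0.4, -2.5]
gripper_width: 0.392
grasp_force: 55.0
```

```bash
python3 - <<'E'
from h import *
step(0.28,.39)
import time
d=save('wrist','w5')
E
```

```text
t 19.9 tcp [0.5458 0.0535 0.3576] yaw_y -66.46 z [ 0.  0. -1.] F [-0.35  0.42 -2.48] g 55.0 0.392 j [0.09 0.14 1.65 0.   1.35 1.25]
stick feed xy mm [-79.4  -9.9] tip z 200.6 F feed [-0.32  0.44]
s 0.3636 d_img 0.0 score 1.0 u mm 203.7 d_pred mm -40.7 t_img 19.95
```

View pics/w5.png

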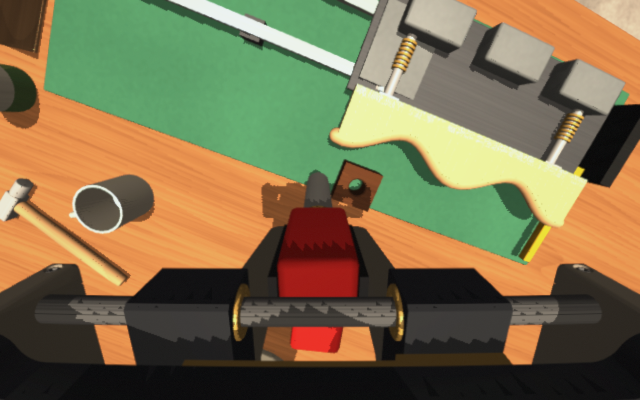

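The carriage is at its lower stop: s ≈ 0.36, with the deck against the black stop at (605,150). The rail has sprung back, and the stick is held with its tip about 200 mm up and its rod at (318,185). I'll wait a moment to confirm it is at rest, then hand in.

Call:
drive_tool --motion '[{"wx": 0, "wy": 0, "wz": 0, "dx": 0, "dy": 0, "dz": 0, "gripper": 0.1}, {"wx": 0, "wy": 0, "wz": 0, "dx": 0, "dy": 0, "dz": 0, "gripper": 0.1}, {"wx": 0, "wy": 0, "wz": 0, "dx": 0, "dy": 0, "dz": 0, "gripper": 0.1}, {"wx": 0, "wy": 0, "wz": 0, "dx": 0, "dy": 0, "dz": 0, "gripper": 0.1}, {"wx": 0, "wy": 0, "wz": 0, "dx": 0, "dy": 0, "dz": 0, "gripper": 0.1}, {"wx": 0, "wy": 0, "wz": 0, "dx": 0, "dy": 0, "dz": 0, "gripper": 0.1}, {"wx": 0, "wy": 0, "wz": 0, "dx": 0, "dy": 0, "dz": 0, "gripper": 0.1}, {"wx": 0, "wy": 0, "wz": 0, "dx": 0, "dy": 0, "dz": 0, "gripper": 0.1}]'

```text
time_s: 20.67
tcp_pos: [0.5458, 0.0535, 0.3576]
tool_rot: [3.076, 0.641, 0.0]
ft_force: [0.7, 0.2, -2.0]
gripper_width: 0.389
grasp_force: 55.0
```

```bash
python3 - <<'E'
from h import *
step(0.3,.39)
print(ctrl.hand_in())
E
```

```text
t 20.67 tcp [0.5458 0.0535 0.3576] yaw_y -66.46 z [ 0. -0. -1.] F [ 0.66  0.23 -2.02] g 55.0 0.389 j [ 0.1   0.14  1.65 -0.    1.35  1.25]
stick feed xy mm [-79.4  -9.9] tip z 200.6 F feed [0.67 0.19]
s 0.3636 d_img 0.0 score 1.0 u mm 203.7 d_pred mm -40.7 t_img 20.717
the job is handed in; nothing more can be done
None
```

The job is handed in (no verdict came back): the rail was pressed back about 13–19 mm (roughly 3–4 N) at every check from 50 mm before its middle to 130 mm past it, the carriage is at its lower stop, and the gripper holds the stick still with its tip about 200 mm up.

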